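Restock the sloped kit-carton rack

TASK

Put the delivered kit cartons away in the sloped rack. First pull its stiff green shutter to the left until the handle is level with the black mark on the rail, and leave it there; then stack every carton in one straight column on the sloped floor, flat and square, centred between the two black lines, each with its short end snug back against the clear backstop, and finish by setting the square steel tin squarely on the middle of the top carton. Leave the mug, the red tea caddy and the marker alone.

Things in the scene. Friction and masses are not known exactly. Their poses are not given: they have to be found in the camera images.
- rack: Fixed grey stand of the sloped carton rack, 170 mm wide, with an outrigger leg 240 mm out on its left (+y) and aluminium rails over to it. Origin on the bench under the foot of the backstop; z up, x level, towards the rising end (away from the robot, give or take 0.25 rad), y left. Reaches from x = -20 to 155 mm.
- bay: Sloped bay on the rack: aluminium floor 134 mm long (x) by 170 mm wide (y), no side walls. Origin on the floor at the foot of the backstop's face, midway across, 50 mm above the bench. x up the slope (away from the robot, rising 0.26 rad), y level to the left, z square to the floor. Flat black lines at y = +/-34 mm show where cartons go.
- shutter (a joint): Stiff sliding shutter, a green plate 130 (x) by 100 (y) by 4 mm, lying 8 to 12 mm above the bay floor: m moved left along the bay's +y. 0 = shut over the floor (y = -50 to 50 mm); 0.14 = handle level with the mark, near edge at y = 90 mm; 0.18 = end of travel. Stays where left; sliding friction 7 N plus 8 N per m/s.
- handle (a point): Middle of the top of the shutter's upright handle, a green bar 60 mm long (bay x), 12 mm thick (bay y), rising 40 mm above the plate, its top 52 mm above the bay floor. At bay x = 69 mm, y = 40 mm + shutter travel. Pinch it across its thickness from above. Axes as the bay's.
- mark (a point): Black mark on the rail across the bay's upper end, at bay x = 140, y = 180, z = 10 mm: the middle of the handle must stand at this bay y. The rail is 8 mm wide, its top at bay z = 10 mm, from y = -85 to 245 mm. Axes as the bay's.
- backstop (a point): Middle of the top edge of the clear plastic backstop, at bay x = 0, y = 0, z = 170 mm. The backstop stands square to the floor at its low end, nearest the robot; its face is the plane x = 0, 120 mm wide (y = -60 to 60), 170 mm high (bay z), 6 mm thick. Axes as the bay's.
- carton1: Closed cardboard kit carton with a white band and paper label, 120 mm (x) by 62 mm (y) by 30 mm high (z), about 0.15 to 0.3 kg, all cartons alike. Origin at the centre of its underside, z up. Starts lying flat on the bench to the right of the rack; may be absent. Grip across its 62 mm width.
- carton2: Closed cardboard kit carton with a white band and paper label, 120 mm (x) by 62 mm (y) by 30 mm high (z), about 0.15 to 0.3 kg, all cartons alike. Origin at the centre of its underside, z up. Starts lying flat on the bench to the right of the rack; may be absent. Grip across its 62 mm width.
- carton3: Closed cardboard kit carton with a white band and paper label, 120 mm (x) by 62 mm (y) by 30 mm high (z), about 0.15 to 0.3 kg, all cartons alike. Origin at the centre of its underside, z up. Starts lying flat on the bench to the right of the rack; may be absent. Grip across its 62 mm width.
- carton4: Closed cardboard kit carton with a white band and paper label, 120 mm (x) by 62 mm (y) by 30 mm high (z), about 0.15 to 0.3 kg, all cartons alike. Origin at the centre of its underside, z up. Starts lying flat on the bench to the right of the rack; may be absent. Grip across its 62 mm width.
- carton5: Closed cardboard kit carton with a white band and paper label, 120 mm (x) by 62 mm (y) by 30 mm high (z), about 0.15 to 0.3 kg, all cartons alike. Origin at the centre of its underside, z up. Starts lying flat on the bench to the right of the rack; may be absent. Grip across its 62 mm width.
- carton6: Closed cardboard kit carton with a white band and paper label, 120 mm (x) by 62 mm (y) by 30 mm high (z), about 0.15 to 0.3 kg, all cartons alike. Origin at the centre of its underside, z up. Starts lying flat on the bench to the right of the rack; always there, with the steel tin on it. Grip across its 62 mm width.
- tin: Square closed steel tin, 66 mm (x) by 66 mm (y) by 45 mm high (z), 0.2 to 0.45 kg, that weights the stack down. Origin at the centre of its underside, z up. Starts on top of carton6, so its underside is 30 mm above the bench.
- pen_mug: Bystander: white mug of pens, 76 mm across, 150 mm high with the pens; origin centre of underside. Leave alone.
- tea_tin: Bystander: tall red tea caddy with brass lid, 84 x 84 x 118 mm high; origin centre of underside. Leave alone.
- marker: Bystander: red and black marker lying on the bench, 120 mm long (x), 13 mm thick. Leave alone.

How it is judged:
By the outcome, as a careful person would: the job done as asked, in the order asked, and still so for the second after the job is handed in, with the robot touching nothing.
Of carton1, carton2, carton3, carton4, carton5 only 3 to 5 are there at a start; the rules pass over those that are not, and their reading is None.
At some moment in a run one of carton6 may be knocked a few centimetres aside while the robot is not near it.
Once in a run the grip may slacken for a moment while it holds something.
It also fails if it takes over 210 s, if anything falls off the work surface, if the arm or the gripper's body presses on something with over 40 N, if the wrist force passes 120 N, or if a joint passes its speed limit or range.

ROBOT

A 6-joint arm with a two-finger parallel gripper is mounted at the origin on the work surface. World frame = base frame: x ahead of the robot, y to its left, z up, the work surface at z = 0. Lengths are in m, angles in degrees, forces in N, time in s.
With the tool pointing down it reaches from about 0.25 to 0.725 m from the base axis. Payload 9.7 kg.
Tool frame: the origin (TCP) lies between the finger pads; the fingertips stand 25 mm ahead of it and the grasp point (between the pads) lies 6 mm ahead of it; z points along the fingers, y is the line along which they close (so a half turn about z gives the same grasp; the last joint's range is limited). The gripper opens to 85 mm and grips with 20 to 120 N. Pads are 22 mm wide; open, the fingers measure 114 mm over their backs; the gripper's body (76 mm by 85 mm) begins 54 mm behind the grasp point. The pads swing forward as they close: fully open they stand 13 mm farther back than shut.
Start: joints at [64.171, 4.979, 10.078, 95.1, 0, 90], TCP at [0.24, 0.495, 0.256] pointing down, gripper open.
Joint ranges: [-179.16, 179.16], [-48.56, 103.87], [-65.8, 70.77], [-126.05, 130.52], [-82.76, 87.17], [-180, 180]. Speed limits (degrees/s): [127.2, 127.2, 147.25, 180, 180, 180].

INTERFACE

Orientations are given as [roll, pitch, yaw] about the fixed x, y, z axes, in that order (R = Rz(yaw) Ry(pitch) Rx(roll)).
In Python, from workcell import bot gives the robot as it stands.
- The arm moves only by the shell command python3 drive.py FILE [FORCE], which reads ROWS from the file FILE. ROWS is a JSON list of rows, 1 to 5 of them, each of 5 numbers: dx, dy, dz in m, then a turn about the tool's z in degrees, then the finger opening in m; each row is the pose to reach, as a shift and turn from the pose commanded when the command began, along the tool's axes at that moment; what a row does not reach only later rows make up. A row lasts 1/12 s, in which the tool goes at most 0.0417 m and 7.16 degrees, less where a joint would pass 70% of its speed; a pose out of reach is approached as far as the arm can. The fingers move at their own pace and stop on an object; FORCE is the grip in N (left out, the last holds). Time passes only in rows, so rows that do not move let the fingers close. It prints the time, the measured TCP pose, the force, the opening and the grip force at its end. Input that does not fit is refused with a message, and nothing moves.
- bot.get_obs(): the state, without advancing time (a new reading comes with each control period).
- bot.camera(name): name is "scene" or "top" or "wrist"; returns the picture (480x640x3 uint8, blue, green, red); there is no depth.
- bot.camera_info(name): a dict with "mtx" (3x3 intrinsics, pixels), "extrinsics" (4x4, takes a point from camera to world coordinates). Camera axes: x right, y down, z forward; pixel columns grow to the right and rows downward; lengths in m; the calibration is good to about 2 mm. A picture is of the moment at which its call begins: read the wrist's pose just before it. camera_info takes no time and is no camera call; for the wrist camera it gives the pose at the moment of the call.
- bot.job_done(): hands the job in; it is judged then, once.
The state is a dict: "time": time; "q": joint angles; "qd": joint speeds; "joint_efforts": joint torques, N m; "ee_pos": TCP position; "tcp_rot": TCP orientation; "wrist_force": force on the tool from outside, world axes, zero at the start; "torque": the same for the moment, N m; "opening": finger opening in m; "grasp_force": force on a finger pad.
Only numpy, scipy, OpenCV 4.12 (cv2) and the standard library are available. Lean on these libraries where they do the work, as an engineer would, in place of code of your own. Each camera call takes 0.05 s, during which the arm holds its last target. There are 200 camera calls.

## Working session

There is one attempt and no reset: what is moved stays moved. The work goes in short steps, Python scripts to look and compute and a shell command to move; the robot and the scene stay as the last step left them, time stands still between calls to the robot, and variables do not carry over. Pictures are saved under pics/ and viewed, at most 17 in all, crops included, and the job is handed in when it is done.

```bash
ls; mkdir -p pics; python3 - <<'E'
from workcell import bot
import cv2
for n in ("scene","top"):
    im=bot.camera(n); cv2.imwrite(f"pics/{n}0.png",im)
    i=bot.camera_info(n); print(n,i)
print(bot.get_obs())
E
```

```text
drive.py
pics
workcell.py
scene {'mtx': array([[545.29949287,   0.        , 319.49299924],
       [  0.        , 545.29949287, 240.00005464],
       [  0.        ,   0.        ,   1.        ]]), 'extrinsics': array([[ 0.82608939,  0.48329736, -0.28982751,  0.91937444],
       [ 0.56332394, -0.69398224,  0.44839134, -0.43929673],
       [ 0.01557121, -0.5336781 , -0.84554434,  1.0792252 ],
       [ 0.        ,  0.        ,  0.        ,  1.        ]])}
top {'mtx': array([[508.69284583,   0.        , 318.65167467],
       [  0.        , 508.69284583, 245.76266412],
       [  0.        ,   0.        ,   1.        ]]), 'extrinsics': array([[-0.05545411, -0.97745738,  0.20372019,  0.34855457],
       [-0.99844323,  0.05306131, -0.01719328,  0.04826404],
       [ 0.00599604, -0.20435648, -0.97887817,  1.27202041],
       [ 0.        ,  0.        ,  0.        ,  1.        ]])}
{'time': 0.1, 'q': array([ 6.41711890e+01,  5.00965041e+00,  1.00398636e+01,  9.50992622e+01,
       -1.70719744e-03,  8.99999668e+01]), 'qd': array([ 0.08298346, -0.03822123,  0.0750964 , -0.04678768,  0.08391574,
       -0.04930405]), 'joint_efforts': array([-1.43823895e-04, -5.21559584e+01,  4.65654731e+01,  1.60812942e-02,
       -2.37995266e-05, -1.12086536e-05]), 'ee_pos': array([0.23956072, 0.49490209, 0.2556454 ]), 'tcp_rot': array([-1.79930951e+02,  1.70715624e-03,  1.54171224e+02]), 'wrist_force': array([-0.17176058, -0.0561924 , -0.42959892]), 'torque': array([ 0.00695523, -0.00818651,  0.01471928]), 'grasp_force': 0.0, 'opening': 0.08547949379552354}
```

View pics/top0.png

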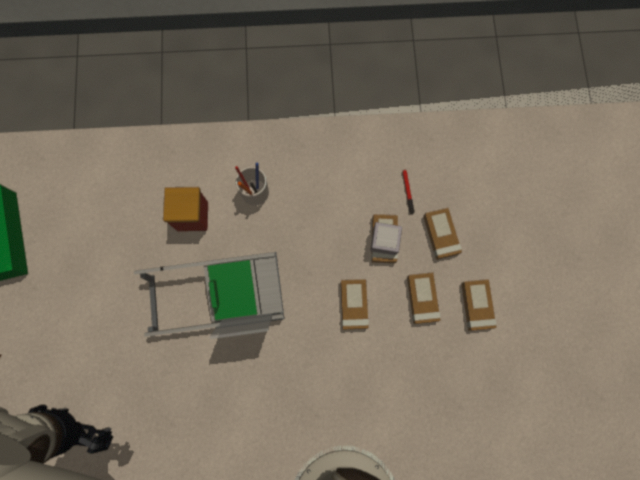

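View pics/scene0.png

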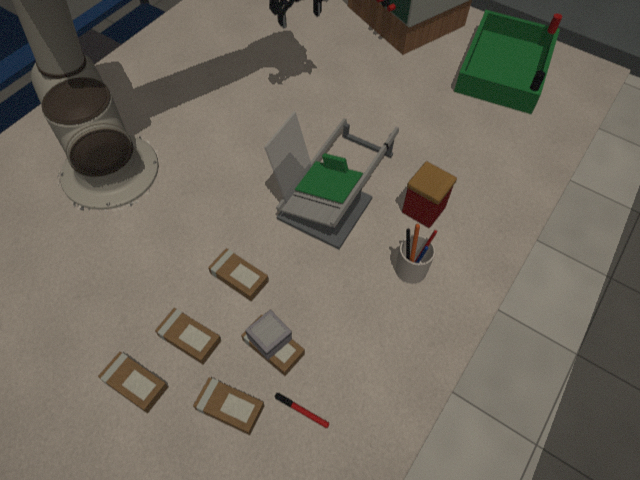

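Top view: the rack is at pixels (145–285, 255–335), its green handle near (213,293) and the mark near (160,268). There are four loose cartons at (355,303), (424,297), (480,303) and (443,232), and carton6 with the tin is at (387,238). Next I'll get rough positions.

```bash
cat > h.py <<'E'
import numpy as np, cv2
from workcell import bot
def cam(n):
    i=bot.camera_info(n); return i["mtx"],i["extrinsics"]
def ray(K,E,uv):
    d=E[:3,:3]@np.linalg.solve(K,[uv[0],uv[1],1.]); return E[:3,3],d/np.linalg.norm(d)
def onz(K,E,uv,z):
    o,d=ray(K,E,uv); return o+d*(z-o[2])/d[2]
def onplane(K,E,uv,p0,n):
    o,d=ray(K,E,uv); return o+d*(np.dot(p0-o,n)/np.dot(d,n))
def proj(K,E,P):
    p=E[:3,:3].T@(np.asarray(P)-E[:3,3]); p=K@p; return p[:2]/p[2]
def tri(obs):
    A=np.zeros((3,3));b=np.zeros(3)
    for o,d in obs:
        M=np.eye(3)-np.outer(d,d);A+=M;b+=M@o
    return np.linalg.solve(A,b)
def quads(mask,amin):
    r=[]
    for c in cv2.findContours(mask.astype(np.uint8),cv2.RETR_EXTERNAL,cv2.CHAIN_APPROX_NONE)[0]:
        if cv2.contourArea(c)>amin: r.append(cv2.minAreaRect(c))
    return r
# bay frame in world from rack pose (x,y,yaw)
def bayT(x,y,yaw):
    c,s=np.cos(yaw),np.sin(yaw);a=0.26
    R=np.array([[c,-s,0],[s,c,0],[0,0,1]])@np.array([[np.cos(a),0,-np.sin(a)],[0,1,0],[np.sin(a),0,np.cos(a)]])
    return R,np.array([x,y,.05])
def shift(target,yaw):
    """shift in tool axes + turn for tool (pointing down) from now to target TCP, yaw deg"""
    o=bot.get_obs();p=o["ee_pos"];a=np.radians(o["tcp_rot"][2]);d=np.asarray(target)-p
    t=(yaw-o["tcp_rot"][2]+180)%360-180   # world yaw change
    return np.round([d[0]*np.cos(a)+d[1]*np.sin(a),d[0]*np.sin(a)-d[1]*np.cos(a),-d[2],-t],4)
E
python3 - <<'E'
from h import *
im=cv2.imread("pics/top0.png");K,E=cam("top")
hsv=cv2.cvtColor(im,cv2.COLOR_BGR2HSV)
g=cv2.inRange(hsv,(50,120,60),(75,255,255)); g[:,:100]=0
for c in quads(g,300):
    b=cv2.boxPoints(c); print("green",c,[onz(K,E,p,.079).round(3) for p in b])
br=cv2.inRange(hsv,(8,70,60),(22,255,255)); br[:,:320]=0;br[:,500:]=0;br[350:]=0
br=cv2.morphologyEx(br,cv2.MORPH_CLOSE,np.ones((9,9)))
for c in quads(br,200):
    print("carton",np.round(c[0]),c[1],c[2],onz(K,E,c[0],.03).round(3),[onz(K,E,p,.03).round(3)[:2] for p in cv2.boxPoints(c)])
print("mark",onz(K,E,(161.5,268.5),.096)); print("tin",onz(K,E,(387,235),.075))
E
echo '[[0, 0, 0, 7, 0.085], [0, 0, 0, 7, 0.085]]' > rows.txt && python3 drive.py rows.txt
```

```text
green ((231.11260986328125, 289.6913757324219), (54.21089553833008, 43.00662612915039), 82.14668273925781) [array([0.563, 0.297, 0.079]), array([0.572, 0.195, 0.079]), array([0.444, 0.182, 0.079]), array([0.435, 0.281, 0.079])]
carton [478. 305.] (51.37957763671875, 29.201168060302734) 81.67434692382812 [ 0.439 -0.354  0.03 ] [array([ 0.499, -0.316]), array([ 0.505, -0.389]), array([ 0.381, -0.391]), array([ 0.375, -0.32 ])]
carton [354. 304.] (51.08217239379883, 27.061389923095703) 87.51044464111328 [ 0.457 -0.052  0.03 ] [array([ 0.52, -0.02]), array([ 0.52 , -0.087]), array([ 0.396, -0.083]), array([ 0.396, -0.018])]
carton [423. 298.] (51.19453430175781, 28.142852783203125) 81.8698959350586 [ 0.463 -0.222  0.03 ] [array([ 0.523, -0.184]), array([ 0.529, -0.254]), array([ 0.404, -0.259]), array([ 0.399, -0.19 ])]
carton [442. 233.] (49.79999923706055, 28.039997100830078) 73.73979187011719 [ 0.623 -0.285  0.03 ] [array([ 0.677, -0.238]), array([ 0.694, -0.309]), array([ 0.569, -0.33 ]), array([ 0.553, -0.261])]
mark [0.5590337 0.3971144 0.096    ]
tin [ 0.61524904 -0.13916278  0.075     ]
time: 0.27
ee_pos: [0.2396, 0.4949, 0.2559]
tcp_rot: [-180.0, 0.0, 146.9]
wrist_force: [0.2, -0.6, -0.1]
opening: 0.0851
grasp_force: 0.0
```

```bash
python3 -c "
from h import *
print(bot.get_obs()['q'].round(1)); print(shift([.46,.25,.35],185.5))"
```

```text
[64.2  5.  10.1 95.1  0.  97.3]
[ -0.3185  -0.0845  -0.0941 -38.6498]
```

```bash
echo '[[-0.32, -0.085, -0.094, -38.6, 0.085], [-0.32, -0.085, -0.094, -38.6, 0.085], [-0.32, -0.085, -0.094, -38.6, 0.085], [-0.32, -0.085, -0.094, -38.6, 0.085], [-0.32, -0.085, -0.094, -38.6, 0.085]]' > rows.txt && python3 drive.py rows.txt >/dev/null
python3 -c "
from h import *
print(shift([.46,.25,.35],185.5))"
```

```text
[-0.094  -0.1086 -0.041  -4.8452]
```

```bash
echo '[[-0.094, -0.109, -0.041, -4.8, 0.085], [-0.094, -0.109, -0.041, -4.8, 0.085], [-0.094, -0.109, -0.041, -4.8, 0.085], [-0.094, -0.109, -0.041, -4.8, 0.085], [-0.094, -0.109, -0.041, -4.8, 0.085]]' > rows.txt && python3 drive.py rows.txt
python3 -c "
from h import *
K,E=cam('wrist');print(K,E)
im=bot.camera('wrist');cv2.imwrite('pics/w1.png',im);np.savez('w1.npz',K=K,E=E)"
```

```text
time: 1.1
ee_pos: [0.4608, 0.247, 0.3506]
tcp_rot: [-180.0, 0.1, -175.1]
wrist_force: [0.4, 0.7, 0.7]
opening: 0.0848
grasp_force: 0.0
[[353.68884401   0.         322.65489328]
 [  0.         353.68884401 245.38551683]
 [  0.           0.           1.        ]] [[-8.37576677e-02  9.57869740e-01  2.74718426e-01  3.91711131e-01]
 [ 9.96486113e-01  8.05895360e-02  2.28200012e-02  2.40928041e-01]
 [-2.80841850e-04  2.75664447e-01 -9.61253886e-01  4.67487025e-01]
 [ 0.00000000e+00  0.00000000e+00  0.00000000e+00  1.00000000e+00]]
```

View pics/w1.png

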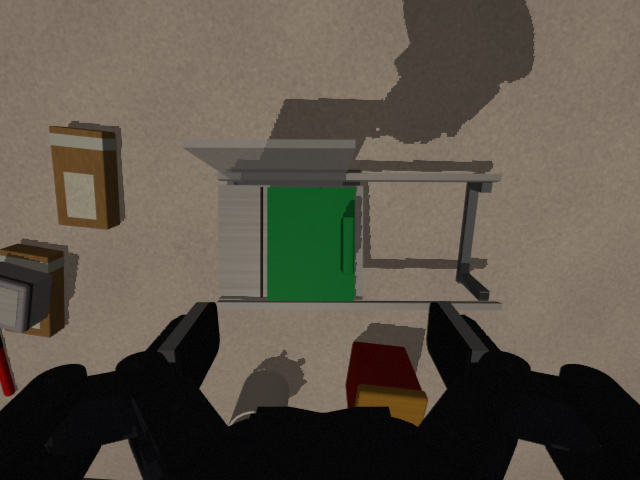

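```bash
cat > rack.py <<'E'
from h import *
from scipy.optimize import least_squares
im=cv2.imread("pics/w1.png");d=np.load("w1.npz");K,E=d["K"],d["E"]
hsv=cv2.cvtColor(im,cv2.COLOR_BGR2HSV)
g=cv2.inRange(hsv,(50,120,40),(75,255,255))>0
g[:180]=0;g[310:]=0
L=[(np.flatnonzero(g[r])[0]-.5,r) for r in range(195,292)]
R=[(np.flatnonzero(g[r,:])[-1]+.5,r) for r in list(range(190,200))+list(range(285,296))]
T=[(c,np.flatnonzero(g[:,c])[0]-.5) for c in range(275,335)]
B=[(c,np.flatnonzero(g[:,c])[-1]+.5) for c in range(275,350)]
gray=im.min(2).astype(int)
dark=[]
for r in range(192,295,3):
    s=gray[r,250:267]; w=np.clip(np.median(s)-10-s,0,None); dark.append((250+(w*np.arange(17)).sum()/w.sum(),r))
print(np.round([L[0],L[-1],R[0],R[-1],T[0],T[-1],B[0],B[-1],dark[0],dark[-1]],1).tolist())
def tobay(p,uv,z):
    Rb,t=bayT(*p);q=onplane(K,E,uv,t+Rb[:,2]*z,Rb[:,2]);return Rb.T@(q-t)
def res(p):
    S=lambda A:A[::6]
    r=[tobay(p,u,.012)[1]+.05 for u in S(L)]+[tobay(p,u,.012)[0]-.134 for u in S(B)]+[tobay(p,u,.012)[0]-.004 for u in S(T)]+[tobay(p,u,.012)[1]-.05 for u in S(R)]+[tobay(p,u,0)[1]+.034 for u in S(dark)]
    return np.array(r)*1000
s=least_squares(res,[.44,.23,.09],loss="soft_l1")
print(s.x,np.degrees(s.x[2])); print(res(s.x).round(1).tolist())
for n in [(187,145),(356,145)]:
    Rb,t=bayT(*s.x); q=onplane(K,E,n,t,Rb[:,0]); print("backstop?",(Rb.T@(q-t)).round(4))
Rb,t=bayT(*s.x)
for b in [(.069,.04,.052),(.14,.18,.01),(0,0,.17)]: print((t+Rb@np.array(b)).round(4))
E
python3 rack.py
```

```text
[[267.5, 195.0], [267.5, 291.0], [354.5, 190.0], [353.5, 295.0], [275.0, 186.5], [334.0, 187.5], [275.0, 300.5], [349.0, 300.5], [261.3, 192.0], [261.2, 294.0]]
[0.43853544 0.23152853 0.07584047] 4.345338917551467
[0.5, 0.6, 0.6, 0.6, 0.7, 0.7, 0.7, 0.8, 0.8, 0.8, 0.9, 0.9, 0.9, -0.2, -0.1, -0.1, 1.1, 0.1, 0.1, 0.0, -0.0, -0.1, -0.1, -0.2, -0.2, -0.3, -0.3, -0.4, -0.4, -0.5, 0.2, 0.1, 0.0, -0.0, -0.1, -0.1, -0.2, 0.9, 0.9, 0.8, -0.6, -0.5, -0.7, -0.6, -24.6, -24.5, -24.5, -24.4, -24.4, -24.3]
backstop? [-0.     -0.0794  0.1733]
backstop? [0.     0.0352 0.1769]
[0.4887 0.2755 0.118 ]
[0.5572 0.4211 0.0957]
[0.395  0.2282 0.2143]
```

```bash
sed -i 's/\[1\]+.05 for/[1]+.05-p[3] for/;s/\[1\]-.05 for/[1]-.05-p[3] for/;s/bayT(\*p)/bayT(*p[:3])/;s/bayT(\*s.x)/bayT(*s.x[:3])/g;s/.09\],loss="soft_l1"/.09,.02]/' rack.py
cat >> rack.py <<'E'
for n,z in [((218.5,240),0),((356.5,192),0)]: print("floor edges y",tobay(s.x,n,z)[1])
i=cv2.imread("pics/top0.png");Kt,Et=cam("top");c=i[255:285,140:185];cv2.imwrite("pics/c.png",cv2.resize(c,None,fx=8,fy=8))
print("mark top view",[ (Rb.T@(onplane(Kt,Et,uv,t+Rb[:,2]*.01,Rb[:,2])-t)).round(4) for uv in [(161.5,268.5)]], proj(Kt,Et,t+Rb@np.array([.14,.18,.01])))
g=cv2.cvtColor(i,cv2.COLOR_BGR2GRAY);print(g[264:274,154:170])
h=t+Rb@np.array([.069,.04+s.x[3],.052]);print("handle",h)
E
python3 rack.py
```

```text
[[267.5, 195.0], [267.5, 291.0], [354.5, 190.0], [353.5, 295.0], [275.0, 186.5], [334.0, 187.5], [275.0, 300.5], [349.0, 300.5], [261.3, 192.0], [261.2, 294.0]]
[0.44042418 0.20713298 0.07612182 0.02482994] 4.361459168279975
[0.2, 0.2, 0.2, 0.3, 0.3, 0.3, 0.4, 0.4, 0.4, 0.5, 0.5, 0.5, 0.6, -0.6, -0.5, -0.5, 0.7, 0.1, 0.0, -0.0, -0.1, -0.1, -0.2, -0.2, -0.3, -0.3, -0.4, -0.4, -0.5, -0.5, 0.1, 0.1, 0.0, -0.0, -0.1, -0.1, -0.2, 0.9, 0.8, 0.8, -0.9, -0.9, -1.1, -1.0, -0.2, -0.1, -0.0, 0.0, 0.1, 0.2]
backstop? [-0.     -0.0548  0.1735]
backstop? [0.     0.0597 0.177 ]
[0.4905 0.2511 0.118 ]
[0.5591 0.3967 0.0957]
[0.3968 0.2038 0.2143]
floor edges y -0.08408730363853054
floor edges y 0.07733975813045812
mark top view [array([0.1401, 0.1805, 0.01  ])] [161.71971456 268.49686584]
[[133 132 132 133 131 132 134 134 133 132 131 132 134 132 133 131]
 [133 132 133 133 133 132 127 127 125 125 128 127 130 129 126 126]
 [131 131 131 131 132 125 108  99  96 103 111 121 119 120 121 121]
 [122 123 124 124 122 111  85  66  68  98 114 120 120 123 121 122]
 [120 121 122 122 120 112  77  46  58  92 117 123 123 125 125 126]
 [122 122 123 124 123 114  82  54  59  92 117 125 126 128 127 128]
 [125 124 124 124 126 119  98  83  88 108 124 130 132 132 131 128]
 [128 127 128 129 130 126 120 115 117 126 131 133 132 133 131 131]
 [129 130 129 130 133 130 128 128 128 129 130 132 132 132 131 132]
 [128 131 130 130 130 133 131 130 128 129 132 131 132 129 131 133]]
handle [0.48865231 0.27582953 0.11799084]
```

```bash
python3 -c "
from h import *
print(shift([.490,.276,.114],184.36))"
```

```text
[-0.0326  0.0248  0.2359  0.5059]
```

```bash
echo '[[-0.0326, 0.0262, 0.04, 0.5, 0.085], [-0.0326, 0.0262, 0.08, 0.5, 0.085], [-0.0326, 0.0262, 0.12, 0.5, 0.085], [-0.0326, 0.0262, 0.16, 0.5, 0.085], [-0.0326, 0.0262, 0.19, 0.5, 0.05]]' > rows.txt && python3 drive.py rows.txt 60
echo '[[0, 0, 0.030, 0, 0.05], [0, 0, 0.045, 0, 0.05], [0, 0, 0.045, 0, 0.03], [0, 0, 0.045, 0, 0.03]]' > rows.txt && python3 drive.py rows.txt
python3 -c "
from h import *
print(shift([.490,.276,.114],184.36))
im=bot.camera('wrist');cv2.imwrite('pics/w2.png',im[150:480,100:540])"
```

```text
time: 1.57
ee_pos: [0.487, 0.2797, 0.1562]
tcp_rot: [-180.0, -0.1, -175.4]
wrist_force: [0.1, -0.5, -0.2]
opening: 0.075
grasp_force: 0.0
time: 1.9
ee_pos: [0.4874, 0.2795, 0.1141]
tcp_rot: [-180.0, -0.1, -175.5]
wrist_force: [0.3, 0.6, 0.4]
opening: 0.03
grasp_force: 0.0
[-2.30e-03 -3.70e-03  1.00e-04  1.85e-01]
```

View pics/w2.png

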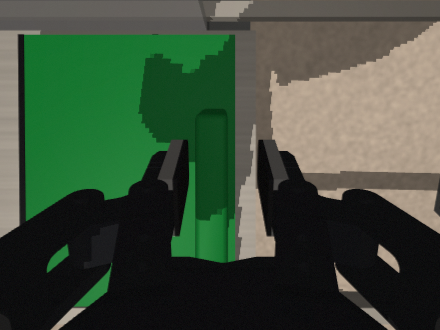

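The handle (crop column ~212) lies between the open fingers, so I'll centre, grip and pull.

```bash
echo '[[-0.0023, -0.0037, 0, 0.2, 0.03], [-0.0023, -0.0037, 0, 0.2, 0], [-0.0023, -0.0037, 0, 0.2, 0], [-0.0023, -0.0037, 0, 0.2, 0], [-0.0023, -0.0037, 0, 0.2, 0]]' > rows.txt && python3 drive.py rows.txt 80
echo '[[0, 0, 0, 0, 0], [0, 0.01, 0, 0, 0], [0, 0.03, 0, 0, 0], [0, 0.05, 0, 0, 0], [0, 0.07, 0, 0, 0]]' > rows.txt && python3 drive.py rows.txt
echo '[[0, 0.02, 0, 0, 0], [0, 0.035, 0, 0, 0], [0, 0.0452, 0, 0, 0], [0, 0.0452, 0, 0, 0], [0, 0.0452, 0, 0, 0]]' > rows.txt && python3 drive.py rows.txt
python3 -c "
from h import *
Rb,t=bayT(.44042,.20713,.07612);p=bot.get_obs()['ee_pos']; p=p-[0,0,.006];print((Rb.T@(p-t)).round(4))"
```

```text
time: 2.37
ee_pos: [0.4919, 0.2756, 0.1164]
tcp_rot: [180.0, 0.1, -175.8]
wrist_force: [0.1, -1.0, 6.3]
opening: 0.0106
grasp_force: 78.2
time: 2.78
ee_pos: [0.4863, 0.3448, 0.1164]
tcp_rot: [-179.9, 0.1, -175.9]
wrist_force: [-1.3, -9.1, 9.0]
opening: 0.0108
grasp_force: 79.3
time: 3.2
ee_pos: [0.4826, 0.3922, 0.1164]
tcp_rot: [179.8, 0.1, -175.7]
wrist_force: [-3.4, 6.2, 5.5]
opening: 0.0105
grasp_force: 79.0
[0.0697 0.1814 0.0439]
```

```bash
echo '[[0, 0, 0, 0, 0.03], [0, 0, 0, 0, 0.03], [0, 0, -0.04, 0, 0.03], [0, 0, -0.08, 0, 0.05], [0, 0, -0.12, 0, 0.085]]' > rows.txt && python3 drive.py rows.txt
echo '[[-0.03, -0.09, -0.04, 0, 0.085], [-0.04, -0.11, -0.06, 0, 0.085], [-0.04, -0.11, -0.06, 0, 0.085], [-0.04, -0.11, -0.06, 0, 0.085], [-0.04, -0.11, -0.06, 0, 0.085]]' > rows.txt && python3 drive.py rows.txt
python3 -c "
from h import *
K,E=cam('wrist');im=bot.camera('wrist');cv2.imwrite('pics/w3.png',im);np.savez('w3.npz',K=K,E=E)"
```

```text
time: 3.62
ee_pos: [0.4823, 0.3897, 0.2358]
tcp_rot: [-179.9, -0.1, -175.8]
wrist_force: [1.7, -0.0, 0.6]
opening: 0.0533
grasp_force: 0.0
time: 4.03
ee_pos: [0.532, 0.2815, 0.2966]
tcp_rot: [179.9, 0.2, -176.0]
wrist_force: [0.2, 0.3, -0.2]
opening: 0.0849
grasp_force: 0.0
```

View pics/w3.png

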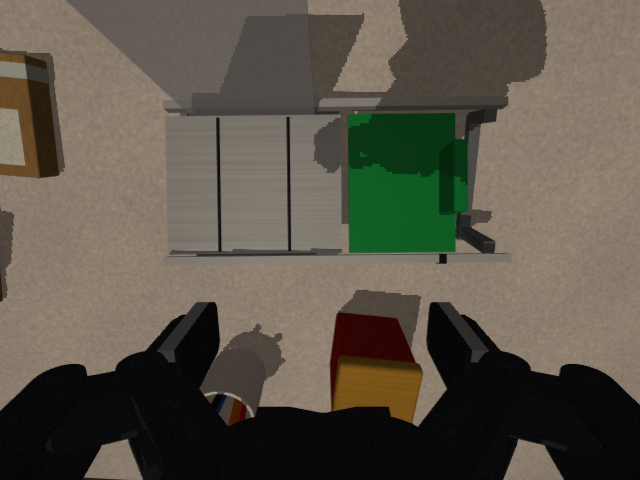

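The two floor lines are at columns ~218 and 289, the shutter's near edge at ~348 and the mark at ~443. I'll refit the bay and shutter from these.

```bash
cat > rack2.py <<'E'
from h import *
from scipy.optimize import least_squares
im=cv2.imread("pics/w3.png");d=np.load("w3.npz");K,E=d["K"],d["E"]
hsv=cv2.cvtColor(im,cv2.COLOR_BGR2HSV);gray=cv2.cvtColor(im,cv2.COLOR_BGR2GRAY).astype(float)
g=cv2.inRange(hsv,(50,120,40),(75,255,255))>0
g[:105]=0;g[256:]=0
L=[(np.flatnonzero(g[r])[0]-.5,r) for r in range(120,248,5)]
T=[(c,np.flatnonzero(g[:,c])[0]-.5) for c in range(355,440,6)]
B=[(c,np.flatnonzero(g[:,c])[-1]+.5) for c in range(355,430,6)]
def dark(axis,fix,lo,hi):
    s=gray[fix,lo:hi];w=np.clip(np.median(s)-20-s,0,None);return (lo+(w*np.arange(hi-lo)).sum()/w.sum(),fix)
D1=[dark(0,r,212,226) for r in range(125,245,6)]; D2=[dark(0,r,282,296) for r in range(170,245,6)]
mk=[dark(0,r,432,455) for r in range(255,262)]
print(np.round([L[0],L[-1],T[0],T[-1],B[0],B[-1],D1[0],D1[-1],D2[0],D2[-1]],1).tolist(),np.round(mk,1).tolist())
def tobay(p,uv,z):
    Rb,t=bayT(*p[:3]);q=onplane(K,E,uv,t+Rb[:,2]*z,Rb[:,2]);return Rb.T@(q-t)
def res(p):
    return 1000*np.array([tobay(p,u,.012)[0]-.134 for u in B]+[tobay(p,u,.012)[0]-.004 for u in T]+[tobay(p,u,.012)[1]+.05-p[3] for u in L]+[tobay(p,u,0)[1]+.034 for u in D1]+[tobay(p,u,0)[1]-.034 for u in D2])
s=least_squares(res,[.44,.207,.076,.14]);p=s.x
print(p,np.degrees(p[2]));print(res(p).round(1).tolist())
print("mark",[tobay(p,u,.01).round(4)[:2].tolist() for u in mk[1:6]])
print("handle edges",[tobay(p,(c,200),.052).round(4)[:2].tolist() for c in (440,467.5)])
E
python3 rack2.py
python3 - <<'E'
from h import *
im=cv2.imread('pics/w3.png');print(im[150:215:16,434:474:2,1])
E
```

```text
[[347.5, 120.0], [349.5, 245.0], [355.0, 113.5], [439.0, 112.5], [355.0, 252.5], [427.0, 251.5], [217.4, 125.0], [219.3, 239.0], [288.2, 170.0], [289.1, 242.0]] [[442.5, 255.0], [442.5, 256.0], [442.5, 257.0], [442.5, 258.0], [442.6, 259.0], [442.5, 260.0], [442.5, 261.0]]
[0.44037617 0.20726722 0.07682967 0.14128407] 4.402015870102659
[-0.2, -0.1, -0.1, -1.0, -0.9, -0.9, -0.8, -0.8, -0.7, -0.7, -0.6, -0.6, -0.6, 0.2, 0.3, 0.3, 0.4, 0.4, 0.4, 0.5, 0.5, 0.6, 0.6, 0.7, 0.7, 0.8, 0.8, -0.1, -0.5, -0.5, -0.5, 0.4, 0.3, 0.3, 0.3, 0.2, 0.2, 0.2, 0.1, 0.1, 0.1, 0.1, 0.0, -0.0, -0.0, -0.1, -0.1, -0.1, -0.2, -0.2, -0.2, -0.3, -0.3, 0.6, -0.1, -0.1, -0.0, -0.0, -0.1, -0.0, 0.0, 0.0, 0.0, -0.0, 0.0, 0.0, 0.1, 0.0, 0.1, 0.1, 0.2, 0.1, 0.1, 0.1, -0.1, -0.2, -0.1, -0.1, -0.1, -0.1, -0.1, -0.0, 0.0, 0.0, 0.1, 0.1, 0.1]
mark [[0.1379, 0.1799], [0.1388, 0.1799], [0.1398, 0.1799], [0.1407, 0.18], [0.1417, 0.1799]]
handle edges [[0.0895, 0.1637], [0.0897, 0.1863]]
[[50 51 50 43 36 36 35 36 36 35 45 52 53 51 52 52 49 72 72 72]
 [53 51 50 36 36 36 37 34 35 36 45 53 54 51 51 51 50 70 73 73]
 [90 91 88 46 45 45 46 46 46 47 78 91 91 90 89 88 49 70 73 73]
 [90 90 89 45 46 45 46 46 47 47 76 90 91 91 89 88 83 71 70 75]
 [89 91 89 73 62 62 64 65 69 77 89 63 27 42 70 69 69 69 69 67]]
```

```bash
python3 -c "
from h import *
print(shift([.50,-.19,.36],180))"
echo '[[0, -0.04, -0.06, 4, 0.085], [0.01, -0.1, -0.06, 4, 0.085], [0.01, -0.16, -0.06, 4, 0.085], [0.01, -0.2, -0.06, 4, 0.085], [0.01, -0.22, -0.06, 4, 0.085]]' > rows.txt && python3 drive.py rows.txt >/dev/null
python3 -c "
from h import *
print(shift([.50,-.19,.36],180))"
```

```text
[ 0.0647 -0.4694 -0.0649  4.0621]
[ 0.0361 -0.2862 -0.0078  0.3297]
```

```bash
echo '[[0.036, -0.2, -0.008, 0.3, 0.085], [0.036, -0.2, -0.008, 0.3, 0.085], [0.036, -0.2, -0.008, 0.3, 0.085], [0.036, -0.2, -0.008, 0.3, 0.085], [0.036, -0.2, -0.008, 0.3, 0.085]]' > rows.txt && python3 drive.py rows.txt >/dev/null
echo '[[0, -0.1, 0, 0, 0.085], [0, -0.1, 0, 0, 0.085], [0, -0.1, 0, 0, 0.085], [0, -0.1, 0, 0, 0.085], [0, -0.1, 0, 0, 0.085]]' > rows.txt && python3 drive.py rows.txt
python3 -c "
from h import *
K,E=cam('wrist');im=bot.camera('wrist');cv2.imwrite('pics/w4.png',im);np.savez('w4.npz',K=K,E=E)"
```

```text
time: 5.33
ee_pos: [0.4997, -0.2034, 0.3594]
tcp_rot: [179.9, -0.1, 179.8]
wrist_force: [-0.5, 0.5, -0.6]
opening: 0.0849
grasp_force: 0.0
```

View pics/w4.png

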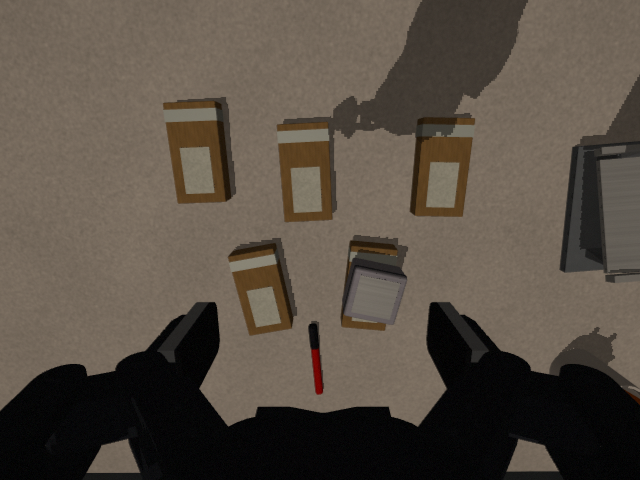

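Wrist view: the loose cartons are at about (197,150), (305,172), (443,167) and (261,290), and carton6 with the tin is at (372,290).

```bash
cat > cart.py <<'E'
from h import *
def cartons(im,K,E,z=.03,roi=None):
    hsv=cv2.cvtColor(im,cv2.COLOR_BGR2HSV)
    m=cv2.inRange(hsv,(8,100,45),(22,255,255))
    if roi: k=np.zeros_like(m);k[roi[0]:roi[1],roi[2]:roi[3]]=1;m*=k
    m=cv2.morphologyEx(m,cv2.MORPH_OPEN,np.ones((3,3)))
    m=cv2.morphologyEx(m,cv2.MORPH_CLOSE,np.ones((25,25)))
    out=[]
    for c in cv2.findContours(m,cv2.RETR_EXTERNAL,cv2.CHAIN_APPROX_NONE)[0]:
        if cv2.contourArea(c)<1500: continue
        P=np.array([onz(K,E,q[0],z)[:2] for q in c],np.float32)
        (ctr,sz,a)=cv2.minAreaRect(P*1000); 
        if sz[0]<sz[1]: sz=sz[::-1];a+=90
        a=(a+90)%180-90
        out.append((np.round(ctr,1),np.round(sz,1),round(a,1),cv2.boundingRect(c)))
    return out
if __name__=="__main__":
    d=np.load("w4.npz")
    for o in cartons(cv2.imread("pics/w4.png"),d["K"],d["E"],roi=(60,345,120,520)): print(*o)
    im=cv2.imread("pics/w4.png");K,E=d["K"],d["E"]
    for uv in [(352,263),(406,268),(396,325),(344,312)]: print(onz(K,E,uv,.075).round(4))
E
python3 cart.py
```

```text
[ 623.9 -288.5] [120.1  61.5] 10.5 (228, 248, 64, 87)
[ 464.1 -224.8] [119.5  61.6] 2.7 (277, 122, 55, 100)
[458.7 -54.8] [119.4  63.3] -1.3 (415, 117, 60, 100)
[ 439.9 -358.8] [119.4  61.4] 1.9 (163, 101, 63, 102)
[ 0.5664 -0.1684  0.075 ]
[ 0.573  -0.1034  0.075 ]
[ 0.649  -0.1114  0.075 ]
[ 0.6307 -0.1772  0.075 ]
```

```bash
python3 -c "
from h import *
print(shift([.4587,-.0548,.028],178.7))"
```

```text
[0.0413 0.1477 0.3318 1.2184]
```

```bash
echo '[[0.0413, 0.1477, 0.2, 1.2, 0.085], [0.0413, 0.1477, 0.2, 1.2, 0.085], [0.0413, 0.1477, 0.2, 1.2, 0.085], [0.0413, 0.1477, 0.2, 1.2, 0.085], [0.0413, 0.1477, 0.2, 1.2, 0.085]]' > rows.txt && python3 drive.py rows.txt 40 >/dev/null
echo '[[0, 0, 0, 0, 0.085], [0, 0, 0, 0, 0.085]]' > rows.txt && python3 drive.py rows.txt
python3 -c "
from h import *
print(shift([.4587,-.0548,.028],178.7))"
```

```text
time: 5.97
ee_pos: [0.464, -0.0786, 0.1935]
tcp_rot: [180.0, -0.2, 179.0]
wrist_force: [0.5, -0.2, 0.6]
opening: 0.0855
grasp_force: 0.0
[0.0057 0.0237 0.1655 0.2517]
```

```bash
echo '[[0.0057, 0.0237, 0.03, 0.3, 0.085], [0.0057, 0.0237, 0.07, 0.3, 0.085], [0.0057, 0.0237, 0.11, 0.3, 0.085], [0.0057, 0.0237, 0.14, 0.3, 0.085], [0.0057, 0.0237, 0.155, 0.3, 0.085]]' > rows.txt && python3 drive.py rows.txt >/dev/null
echo '[[0, 0, 0.0105, 0, 0.085], [0, 0, 0.0105, 0, 0.085]]' > rows.txt && python3 drive.py rows.txt
python3 -c "
from h import *
print(shift([.4587,-.0548,.028],178.7))"
```

```text
time: 6.55
ee_pos: [0.4608, -0.0574, 0.0296]
tcp_rot: [-180.0, -0.0, 178.4]
wrist_force: [-0.0, 0.4, 0.3]
opening: 0.0848
grasp_force: 0.0
[ 0.0021  0.0025  0.0016 -0.2747]
```

```bash
echo '[[0.002, 0.002, 0.001, 0, 0.085], [0.002, 0.002, 0.001, 0, 0.05], [0.002, 0.002, 0.001, 0, 0.05], [0.002, 0.002, 0.001, 0, 0.05], [0.002, 0.002, 0.001, 0, 0.05]]' > rows.txt && python3 drive.py rows.txt 40
echo '[[0, 0, 0, 0, 0.05], [0, 0, -0.03, 0, 0.05], [0, 0, -0.07, 0, 0.05], [0, 0, -0.11, 0, 0.05], [0, 0, -0.15, 0, 0.05]]' > rows.txt && python3 drive.py rows.txt
python3 -c "
from h import *
Rb,t=bayT(.4404,.2072,np.radians(4.4))
T=t+Rb@np.array([.068,0,.022])+[0,0,.006];print(T,shift(T,184.4))"
```

```text
time: 6.97
ee_pos: [0.4596, -0.0554, 0.0309]
tcp_rot: [180.0, 0.2, 178.4]
wrist_force: [-0.9, 3.0, 4.9]
opening: 0.061
grasp_force: 43.6
time: 7.38
ee_pos: [0.4581, -0.0555, 0.1816]
tcp_rot: [-180.0, 0.0, 178.4]
wrist_force: [1.6, -0.3, -2.5]
opening: 0.0611
grasp_force: 45.6
[0.50028174 0.21180765 0.09474206] [-0.0346  0.2683  0.0868 -6.0074]
```

```bash
echo '[[0, 0.02, -0.03, 0, 0.05], [-0.01, 0.055, -0.05, -3, 0.05], [-0.02, 0.095, -0.05, -6, 0.05], [-0.03, 0.135, -0.05, -6, 0.05], [-0.0346, 0.175, -0.05, -6, 0.05]]' > rows.txt && python3 drive.py rows.txt >/dev/null
echo '[[0, 0.035, 0, 0, 0.05], [0, 0.07, 0, 0, 0.05], [0, 0.09, 0, 0, 0.05], [0, 0.093, 0, 0, 0.05], [0, 0.093, 0, 0, 0.05]]' > rows.txt && python3 drive.py rows.txt
python3 -c "
from h import *
Rb,t=bayT(.4404,.2072,np.radians(4.4))
T=t+Rb@np.array([.068,0,.024])+[0,0,.006];print(T,shift(T,184.4))"
```

```text
time: 8.22
ee_pos: [0.4906, 0.2123, 0.2294]
tcp_rot: [180.0, 0.0, -175.5]
wrist_force: [-0.1, -0.2, -1.5]
opening: 0.0612
grasp_force: 45.7
[0.49976909 0.2117682  0.09667484] [-0.009  -0.0013  0.1327  0.1355]
```

```bash
echo '[[-0.009, -0.0013, 0.03, 0.1, 0.05], [-0.009, -0.0013, 0.065, 0.1, 0.05], [-0.009, -0.0013, 0.095, 0.1, 0.05], [-0.009, -0.0013, 0.105, 0.1, 0.05], [-0.009, -0.0013, 0.105, 0.1, 0.05]]' > rows.txt && python3 drive.py rows.txt
echo '[[0, 0, 0.006, 0, 0.05], [0, 0, 0.012, 0, 0.05], [0, 0, 0.012, 0, 0.05]]' > rows.txt && python3 drive.py rows.txt 22
echo '[[0, 0, 0.006, 0, 0.05], [0, 0, 0.012, 0, 0.05], [0, 0, 0.014, 0, 0.05], [0, 0, 0.014, 0, 0.05]]' > rows.txt && python3 drive.py rows.txt
python3 -c "
from h import *
im=bot.camera('scene');cv2.imwrite('pics/s2.png',cv2.resize(im[90:260,230:420],None,fx=3.5,fy=3.5))"
```

```text
time: 8.63
ee_pos: [0.4988, 0.209, 0.1218]
tcp_rot: [-179.9, -0.2, -175.8]
wrist_force: [-0.6, -0.6, -0.5]
opening: 0.0613
grasp_force: 45.6
time: 8.88
ee_pos: [0.5004, 0.2106, 0.1126]
tcp_rot: [180.0, 0.1, -175.7]
wrist_force: [-0.1, -0.5, -2.0]
opening: 0.0612
grasp_force: 45.7
time: 9.22
ee_pos: [0.499, 0.2107, 0.0992]
tcp_rot: [180.0, -0.1, -175.7]
wrist_force: [-7.2, -0.9, 4.5]
opening: 0.0612
grasp_force: 48.9
```

View pics/s2.png

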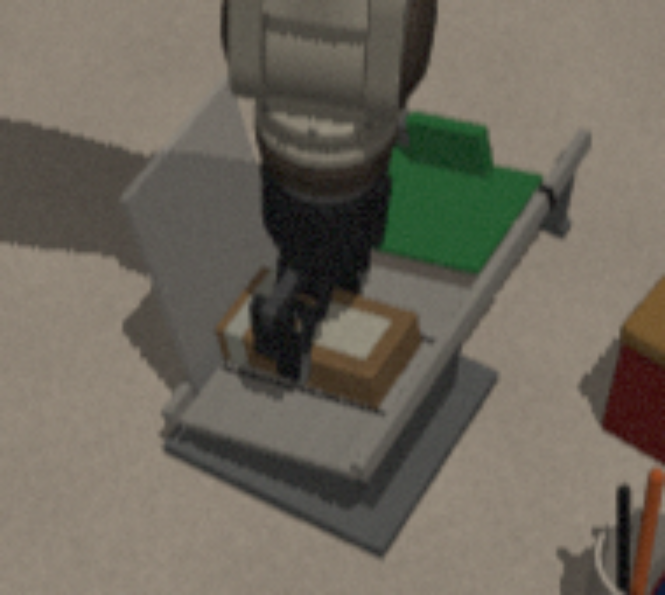

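The carton has tilted onto the slope between the black lines. I'll press a bit more and drag it to the backstop.

```bash
echo '[[0, 0, 0.002, 0, 0.05], [0, 0, 0.003, 0, 0.05], [0.003, 0, 0.0035, 0, 0.05], [0.006, 0, 0.004, 0, 0.05], [0.009, 0, 0.005, 0, 0.05]]' > rows.txt && python3 drive.py rows.txt
echo '[[0.002, 0, 0.0005, 0, 0.05], [0.004, 0, 0.001, 0, 0.05], [0.004, 0, 0.001, 0, 0.05]]' > rows.txt && python3 drive.py rows.txt
python3 -c "
from h import *
Rb,t=bayT(.4404,.2072,np.radians(4.4));print((Rb.T@(bot.get_obs()['ee_pos']-[0,0,.006]-t)).round(4))"
```

```text
time: 9.68
ee_pos: [0.4949, 0.2108, 0.096]
tcp_rot: [179.9, 0.6, -175.7]
wrist_force: [24.6, -0.9, 9.6]
opening: 0.0606
grasp_force: 49.7
time: 9.93
ee_pos: [0.4943, 0.2109, 0.0967]
tcp_rot: [179.9, 1.1, -175.7]
wrist_force: [31.5, 1.6, 2.5]
opening: 0.0614
grasp_force: 49.0
[ 0.0627 -0.0004  0.0254]
```

```bash
echo '[[-0.002, 0, 0, 0, 0.05], [-0.002, 0, 0, 0, 0.085], [-0.002, 0, 0, 0, 0.085], [-0.002, 0, 0, 0, 0.085], [-0.002, 0, -0.02, 0, 0.085]]' > rows.txt && python3 drive.py rows.txt
echo '[[0, 0, -0.04, 0, 0.085], [0, 0, -0.08, 0, 0.085], [0, 0, -0.12, 0, 0.085], [-0.04, 0, -0.16, 0, 0.085], [-0.04, 0, -0.2, 0, 0.085]]' > rows.txt && python3 drive.py rows.txt
python3 -c "
from h import *
K,E=cam('wrist');im=bot.camera('wrist');cv2.imwrite('pics/w5.png',im);np.savez('w5.npz',K=K,E=E)
print(shift([.4641,-.2248,.030],182.7))"
```

```text
time: 10.35
ee_pos: [0.4868, 0.2091, 0.1085]
tcp_rot: [-179.9, -0.4, -175.7]
wrist_force: [-0.0, 0.7, 0.1]
opening: 0.0849
grasp_force: 0.0
time: 10.77
ee_pos: [0.5276, 0.2127, 0.3021]
tcp_rot: [-180.0, -0.1, -175.7]
wrist_force: [2.0, -0.4, -0.6]
opening: 0.0855
grasp_force: 0.0
[ 0.0978 -0.4318  0.2815  1.5883]
```

View pics/w5.png

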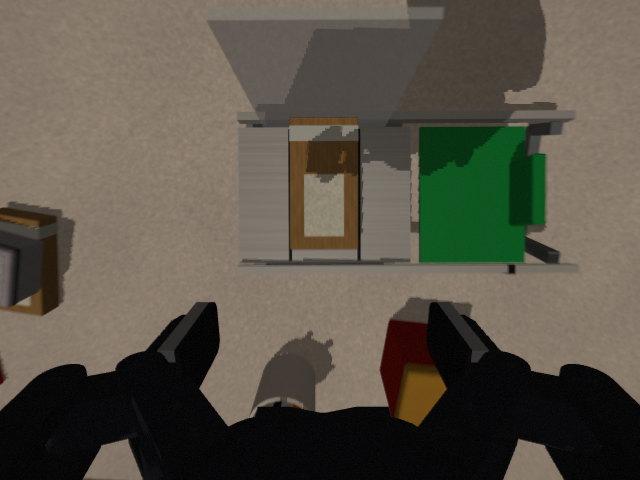

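Carton 1 lies square between the lines (columns 289–359, rows 118–249). Now a numeric check, and the transit to carton B.

```bash
cat > chk.py <<'E'
from h import *
import sys
def stack(f,n,roi):
    im=cv2.imread(f"pics/{f}.png");d=np.load(f+".npz");K,E=d["K"],d["E"];Rb,t=bayT(.4404,.2072,np.radians(4.4))
    m=cv2.inRange(cv2.cvtColor(im,cv2.COLOR_BGR2HSV),(8,90,35),(22,255,255))
    k=np.zeros_like(m);k[roi[0]:roi[1],roi[2]:roi[3]]=1;m=cv2.morphologyEx(m*k,cv2.MORPH_CLOSE,np.ones((25,25)))
    c=max(cv2.findContours(m,cv2.RETR_EXTERNAL,cv2.CHAIN_APPROX_NONE)[0],key=cv2.contourArea)
    P=np.array([(Rb.T@(onplane(K,E,q[0],t+Rb[:,2]*.03*n,Rb[:,2])-t))[:2] for q in c],np.float32)*1000
    print(np.round(cv2.minAreaRect(P)[0],1),np.round(cv2.minAreaRect(P)[1:][0],1),round(cv2.minAreaRect(P)[2],1),P.min(0),P.max(0))
stack(sys.argv[1],int(sys.argv[2]),eval(sys.argv[3]))
E
python3 chk.py w5 1 '(90,262,270,380)'
echo '[[0.02, -0.04, 0, 1.6, 0.085], [0.04, -0.08, 0, 1.6, 0.085], [0.06, -0.12, 0, 1.6, 0.085], [0.08, -0.16, 0, 1.6, 0.085], [0.098, -0.2, 0, 1.6, 0.085]]' > rows.txt && python3 drive.py rows.txt 40 >/dev/null
echo '[[0, -0.232, 0.1, 0, 0.085], [0, -0.232, 0.1, 0, 0.085], [0, -0.232, 0.1, 0, 0.085], [0, -0.232, 0.1, 0, 0.085], [0, -0.232, 0.1, 0, 0.085]]' > rows.txt && python3 drive.py rows.txt >/dev/null
python3 -c "
from h import *
print(shift([.4641,-.2248,.030],182.7))"
```

```text
[61.2 -0.7] [119.6  62.4] 0.4 [  1.5967808 -32.05966  ] [121.16074   30.515951]
[-0.0045 -0.0518  0.1888  0.0075]
```

```bash
echo '[[-0.0045, -0.03, 0.02, 0, 0.085], [-0.0045, -0.0518, 0.05, 0, 0.085], [-0.0045, -0.0518, 0.09, 0, 0.085], [-0.0045, -0.0518, 0.13, 0, 0.085], [-0.0045, -0.0518, 0.16, 0, 0.085]]' > rows.txt && python3 drive.py rows.txt >/dev/null
echo '[[0, 0, 0.02, 0, 0.085], [0, 0, 0.028, 0, 0.085], [0, 0, 0.028, 0, 0.085]]' > rows.txt && python3 drive.py rows.txt
python3 -c "
from h import *
print(shift([.4641,-.2248,.030],182.7))"
```

```text
time: 12.32
ee_pos: [0.4636, -0.2224, 0.0297]
tcp_rot: [179.9, -0.2, -177.3]
wrist_force: [-0.5, -0.3, 0.3]
opening: 0.0849
grasp_force: 0.0
[-0.0004 -0.0024 -0.0003  0.0104]
```

```bash
echo '[[0, -0.002, 0, 0, 0.05], [0, -0.002, 0, 0, 0.05], [0, -0.002, 0, 0, 0.05], [0, -0.002, 0, 0, 0.05], [0, -0.002, 0, 0, 0.05]]' > rows.txt && python3 drive.py rows.txt 40
echo '[[0, 0, -0.03, 0, 0.05], [0, 0, -0.07, 0, 0.05], [0, 0, -0.11, 0, 0.05], [0, 0, -0.15, 0, 0.05], [0, 0.02, -0.19, 0, 0.05]]' > rows.txt && python3 drive.py rows.txt
cat > tgt.py <<'E'
from h import *
import sys
n=int(sys.argv[1]);x=float(sys.argv[2]) if len(sys.argv)>2 else .068
Rb,t=bayT(.4404,.2072,np.radians(4.4))
T=t+Rb@np.array([x,0,.03*(n-1)+.024])+[0,0,.006];print(T.round(4),shift(T,184.4), "bay now",(Rb.T@(bot.get_obs()['ee_pos']-[0,0,.006]-t)).round(4))
E
python3 tgt.py 2
```

```text
time: 12.73
ee_pos: [0.4662, -0.2258, 0.0339]
tcp_rot: [-179.9, 0.2, -177.3]
wrist_force: [-0.9, -0.7, 6.6]
opening: 0.061
grasp_force: 45.5
time: 13.15
ee_pos: [0.4642, -0.2081, 0.2219]
tcp_rot: [-179.9, 0.1, -177.4]
wrist_force: [1.1, -1.0, -2.3]
opening: 0.0609
grasp_force: 45.6
[0.4921 0.2112 0.1257] [-0.0469  0.4176  0.0963 -1.8052] bay now [ 0.0348 -0.4159  0.1625]
```

```bash
echo '[[-0.01, 0.04, -0.01, -1.8, 0.05], [-0.02, 0.08, -0.01, -1.8, 0.05], [-0.03, 0.12, -0.01, -1.8, 0.05], [-0.04, 0.16, -0.01, -1.8, 0.05], [-0.047, 0.2, -0.01, -1.8, 0.05]]' > rows.txt && python3 drive.py rows.txt >/dev/null
echo '[[0, 0.041, 0, 0, 0.05], [0, 0.082, 0, 0, 0.05], [0, 0.123, 0, 0, 0.05], [0, 0.164, 0, 0, 0.05], [0, 0.2, 0, 0, 0.05]]' > rows.txt && python3 drive.py rows.txt >/dev/null
echo '[[0, 0.017, 0.02, 0, 0.05], [0, 0.017, 0.04, 0, 0.05], [0, 0.017, 0.06, 0, 0.05], [0, 0.017, 0.06, 0, 0.05]]' > rows.txt && python3 drive.py rows.txt
python3 tgt.py 2
```

```text
time: 14.32
ee_pos: [0.4832, 0.2117, 0.1657]
tcp_rot: [-179.9, -0.3, -175.4]
wrist_force: [-0.4, -0.7, -3.8]
opening: 0.0609
grasp_force: 45.5
[0.4921 0.2112 0.1257] [-0.0088 -0.0012  0.04    0.1626] bay now [0.0698 0.0012 0.095 ]
```

```bash
echo '[[-0.0088, -0.0012, 0.01, 0.2, 0.05], [-0.0088, -0.0012, 0.02, 0.2, 0.05], [-0.0088, -0.0012, 0.026, 0.2, 0.05], [-0.0088, -0.0012, 0.032, 0.2, 0.05], [-0.0088, -0.0012, 0.038, 0.2, 0.05]]' > rows.txt && python3 drive.py rows.txt 22
echo '[[0, 0, 0.004, 0, 0.05], [0, 0, 0.005, 0, 0.05], [0.003, 0, 0.006, 0, 0.05], [0.006, 0, 0.007, 0, 0.05], [0.009, 0, 0.008, 0, 0.05]]' > rows.txt && python3 drive.py rows.txt
echo '[[0.001, 0, 0, 0, 0.05], [0.001, 0, 0, 0, 0.05]]' > rows.txt && python3 drive.py rows.txt
python3 tgt.py 2
```

```text
time: 14.73
ee_pos: [0.4933, 0.211, 0.1324]
tcp_rot: [180.0, 0.0, -175.7]
wrist_force: [-17.9, -2.9, 18.0]
opening: 0.061
grasp_force: 49.4
time: 15.15
ee_pos: [0.4874, 0.211, 0.1267]
tcp_rot: [179.9, 0.5, -175.8]
wrist_force: [22.5, 1.9, 15.8]
opening: 0.0606
grasp_force: 51.3
time: 15.32
ee_pos: [0.4874, 0.211, 0.1267]
tcp_rot: [179.9, 0.6, -175.7]
wrist_force: [12.4, 0.9, 9.4]
opening: 0.061
grasp_force: 50.3
[0.4921 0.2112 0.1257] [-0.0046 -0.0002  0.001  -0.1295] bay now [0.0638 0.0002 0.0562]
```

```bash
echo '[[0.003, 0, 0.0005, 0, 0.05], [0.005, 0, 0.001, 0, 0.05], [0.005, 0, 0.001, 0, 0.05]]' > rows.txt && python3 drive.py rows.txt
python3 tgt.py 2
echo '[[-0.002, 0, 0, 0, 0.05], [-0.002, 0, 0, 0, 0.085], [-0.002, 0, 0, 0, 0.085], [-0.002, 0, 0, 0, 0.085], [-0.002, 0, -0.02, 0, 0.085]]' > rows.txt && python3 drive.py rows.txt >/dev/null
echo '[[0, 0, -0.04, 0, 0.085], [0, 0, -0.08, 0, 0.085], [0, 0, -0.12, 0, 0.085], [-0.04, 0, -0.16, 0, 0.085], [-0.04, 0, -0.17, 0, 0.085]]' > rows.txt && python3 drive.py rows.txt
python3 -c "
from h import *
K,E=cam('wrist');im=bot.camera('wrist');cv2.imwrite('pics/w6.png',im);np.savez('w6.npz',K=K,E=E)
print(shift([.4399,-.3588,.030],181.9))"
python3 chk.py w6 2 '(80,262,260,390)'
```

```text
time: 15.57
ee_pos: [0.487, 0.2111, 0.1274]
tcp_rot: [179.9, 1.2, -175.8]
wrist_force: [35.3, 0.8, 4.7]
opening: 0.0607
grasp_force: 49.7
[0.4921 0.2112 0.1257] [-0.0051 -0.0003  0.0017 -0.1555] bay now [0.0635 0.0003 0.0569]
time: 16.4
ee_pos: [0.5219, 0.2134, 0.3152]
tcp_rot: [179.9, 0.2, -175.7]
wrist_force: [1.6, 1.0, -0.5]
opening: 0.0852
grasp_force: 0.0
[ 0.1256 -0.5645  0.2874  2.3802]
[61.6 -0.2] [ 61.1 119.5] 90.0 [  1.807015 -30.728724] [121.370476  30.37569 ]
```

```bash
echo '[[0.03, -0.2, 0, 2.4, 0.085], [0.03, -0.2, 0, 2.4, 0.085], [0.03, -0.2, 0, 2.4, 0.085], [0.03, -0.2, 0, 2.4, 0.085], [0.03, -0.2, 0, 2.4, 0.085]]' > rows.txt && python3 drive.py rows.txt 40 >/dev/null
echo '[[0.09, -0.18, 0.04, 0, 0.085], [0.09, -0.18, 0.04, 0, 0.085], [0.09, -0.18, 0.04, 0, 0.085], [0.09, -0.18, 0.04, 0, 0.085], [0.09, -0.18, 0.04, 0, 0.085]]' > rows.txt && python3 drive.py rows.txt >/dev/null
echo '[[0, -0.18, 0.08, 0, 0.085], [0, -0.18, 0.08, 0, 0.085], [0, -0.18, 0.08, 0, 0.085], [0, -0.18, 0.08, 0, 0.085], [0, -0.18, 0.08, 0, 0.085]]' > rows.txt && python3 drive.py rows.txt >/dev/null
python3 -c "
from h import *
print(shift([.4399,-.3588,.030],181.9))"
```

```text
[-0.0132 -0.0057  0.16   -0.076 ]
```

```bash
echo '[[-0.0132, -0.0057, 0.035, 0, 0.085], [-0.0132, -0.0057, 0.075, 0, 0.085], [-0.0132, -0.0057, 0.115, 0, 0.085], [-0.0132, -0.0057, 0.145, 0, 0.085], [-0.0132, -0.0057, 0.158, 0, 0.085]]' > rows.txt && python3 drive.py rows.txt
python3 -c "
from h import *
print(shift([.4399,-.3588,.030],181.9))"
echo '[[0, 0, 0.002, 0, 0.085], [0, 0, 0.002, 0, 0.05], [0, 0, 0.002, 0, 0.05], [0, 0, 0.002, 0, 0.05], [0, 0, 0.002, 0, 0.05]]' > rows.txt && python3 drive.py rows.txt 40
echo '[[0, 0, -0.03, 0, 0.05], [0, 0, -0.07, 0, 0.05], [0, 0, -0.11, 0, 0.05], [0, 0, -0.15, 0, 0.05], [0, 0.02, -0.19, 0, 0.05]]' > rows.txt && python3 drive.py rows.txt
python3 tgt.py 3
```

```text
time: 18.12
ee_pos: [0.4386, -0.3547, 0.0289]
tcp_rot: [179.7, -0.3, -178.1]
wrist_force: [0.3, 1.0, -0.1]
opening: 0.0852
grasp_force: 0.0
[-0.0011 -0.0042 -0.0011 -0.0119]
time: 18.53
ee_pos: [0.4422, -0.3575, 0.0348]
tcp_rot: [-179.8, 0.2, -178.1]
wrist_force: [-0.8, -0.0, 8.1]
opening: 0.0609
grasp_force: 46.0
time: 18.95
ee_pos: [0.4402, -0.3394, 0.2225]
tcp_rot: [-179.9, 0.1, -178.2]
wrist_force: [1.7, -0.2, -1.2]
opening: 0.0609
grasp_force: 45.1
[0.4844 0.2106 0.1547] [-0.0614  0.5483  0.0678 -2.5958] bay now [ 0.0021 -0.545   0.1717]
```

```bash
echo '[[-0.03, 0.2, -0.01, -2.6, 0.05], [-0.03, 0.2, -0.01, -2.6, 0.05], [-0.03, 0.2, -0.01, -2.6, 0.05], [-0.03, 0.2, -0.01, -2.6, 0.05], [-0.03, 0.2, -0.01, -2.6, 0.05]]' > rows.txt && python3 drive.py rows.txt >/dev/null
echo '[[-0.035, 0.2, 0, 0, 0.05], [-0.035, 0.2, 0, 0, 0.05], [-0.035, 0.2, 0, 0, 0.05], [-0.035, 0.2, 0, 0, 0.05], [-0.035, 0.2, 0, 0, 0.05]]' > rows.txt && python3 drive.py rows.txt>/dev/null
echo '[[0, 0.15, 0, 0, 0.05], [0, 0.15, 0, 0, 0.05], [0, 0.15, 0, 0, 0.05], [0, 0.15, 0, 0, 0.05], [0, 0.15, 0, 0, 0.05]]' > rows.txt && python3 drive.py rows.txt
python3 tgt.py 3
```

```text
time: 20.2
ee_pos: [0.4704, 0.2189, 0.23]
tcp_rot: [179.9, 0.1, -175.2]
wrist_force: [0.2, 1.2, -2.6]
opening: 0.0607
grasp_force: 45.1
[0.4844 0.2106 0.1547] [-0.0132 -0.0095  0.0753  0.356 ] bay now [0.0745 0.0094 0.1602]
```

```bash
echo '[[-0.0132, -0.0095, 0.03, 0.4, 0.05], [-0.0132, -0.0095, 0.05, 0.4, 0.05], [-0.0132, -0.0095, 0.05, 0.4, 0.05], [-0.0132, -0.0095, 0.05, 0.4, 0.05]]' > rows.txt && python3 drive.py rows.txt 
python3 tgt.py 3
```

```text
time: 20.53
ee_pos: [0.4846, 0.2058, 0.1796]
tcp_rot: [-180.0, -0.1, -175.9]
wrist_force: [-0.3, -0.9, -1.5]
opening: 0.0608
grasp_force: 45.1
[0.4844 0.2106 0.1547] [-2.000e-04  4.800e-03  2.490e-02 -3.207e-01] bay now [ 0.0742 -0.0048  0.1081]
```

```bash
echo '[[0, 0.003, 0, -0.2, 0.05], [0, 0.003, 0, -0.2, 0.05]]' > rows.txt && python3 drive.py rows.txt >/dev/null
python3 tgt.py 3; echo '[[0, 0, 0, 0, 0.05], [0, 0, 0, 0, 0.05]]' > rows.txt && python3 drive.py rows.txt >/dev/null;python3 tgt.py 3
```

```text
[0.4844 0.2106 0.1547] [ 0.0009  0.001   0.0267 -0.0928] bay now [ 0.0757 -0.001   0.1096]
[0.4844 0.2106 0.1547] [ 0.0006  0.0013  0.0258 -0.0938] bay now [ 0.0753 -0.0013  0.1088]
```

```bash
echo '[[0.0005, 0.001, 0.008, 0, 0.05], [0.0005, 0.001, 0.014, 0, 0.05], [0.0005, 0.001, 0.019, 0, 0.05], [0.0005, 0.001, 0.024, 0, 0.05], [0.0005, 0.001, 0.028, 0, 0.05]]' > rows.txt && python3 drive.py rows.txt 22
echo '[[0, 0, 0.001, 0, 0.05], [0.003, 0, 0.002, 0, 0.05], [0.006, 0, 0.003, 0, 0.05], [0.009, 0, 0.004, 0, 0.05], [0.011, 0, 0.004, 0, 0.05]]' > rows.txt && python3 drive.py rows.txt
echo '[[0.002, 0, 0.001, 0, 0.05], [0.002, 0, 0.001, 0, 0.05]]' > rows.txt && python3 drive.py rows.txt
python3 tgt.py 3
```

```text
time: 21.28
ee_pos: [0.4822, 0.2103, 0.1564]
tcp_rot: [179.9, 0.0, -175.6]
wrist_force: [-38.8, -10.0, 77.7]
opening: 0.0608
grasp_force: 59.1
time: 21.7
ee_pos: [0.4797, 0.2106, 0.156]
tcp_rot: [179.8, 1.2, -175.8]
wrist_force: [29.2, -2.5, 40.0]
opening: 0.0607
grasp_force: 54.2
time: 21.87
ee_pos: [0.4793, 0.2108, 0.1556]
tcp_rot: [179.7, 1.5, -175.8]
wrist_force: [23.1, -2.9, 42.6]
opening: 0.061
grasp_force: 55.0
[0.4844 0.2106 0.1547] [-0.0051 -0.0005  0.0009 -0.1899] bay now [0.0633 0.0006 0.0862]
```

```bash
echo '[[0, 0, -0.002, 0, 0.05], [0.001, 0, -0.004, 0, 0.05], [0.003, 0, -0.004, 0, 0.05], [0.003, 0, -0.004, 0, 0.05]]' > rows.txt && python3 drive.py rows.txt
python3 tgt.py 3
```

```text
time: 22.2
ee_pos: [0.4789, 0.2108, 0.1564]
tcp_rot: [179.8, 1.6, -175.8]
wrist_force: [48.7, 2.3, 10.9]
opening: 0.0607
grasp_force: 51.1
[0.4844 0.2106 0.1547] [-0.0054 -0.0007  0.0017 -0.202 ] bay now [0.0632 0.0007 0.0871]
```

Firmly on the stop. I'll ease off and release.

```bash
echo '[[-0.004, 0, 0, 0, 0.05], [-0.005, 0, 0, 0, 0.085], [-0.005, 0, 0, 0, 0.085], [-0.005, 0, 0, 0, 0.085], [-0.005, 0, -0.02, 0, 0.085]]' > rows.txt && python3 drive.py rows.txt >/dev/null
echo '[[0, 0, -0.04, 0, 0.085], [0, 0, -0.08, 0, 0.085], [0, 0, -0.12, 0, 0.085], [-0.04, 0, -0.14, 0, 0.085], [-0.04, 0, -0.15, 0, 0.085]]' > rows.txt && python3 drive.py rows.txt
python3 -c "
from h import *
K,E=cam('wrist');im=bot.camera('wrist');cv2.imwrite('pics/w7.png',im);np.savez('w7.npz',K=K,E=E)
print(shift([.6239,-.2885,.032],190.5))"
python3 chk.py w7 3 '(70,262,240,410)'
```

```text
time: 23.03
ee_pos: [0.5164, 0.213, 0.3209]
tcp_rot: [180.0, 0.1, -175.7]
wrist_force: [1.3, 0.8, -0.4]
opening: 0.0853
grasp_force: 0.0
[-0.0709 -0.508   0.2898 -6.2172]
[60.7  0.4] [ 61.5 119.2] 90.0 [  1.0655457 -30.399525 ] [120.31165   31.093378]
```

View pics/w7.png

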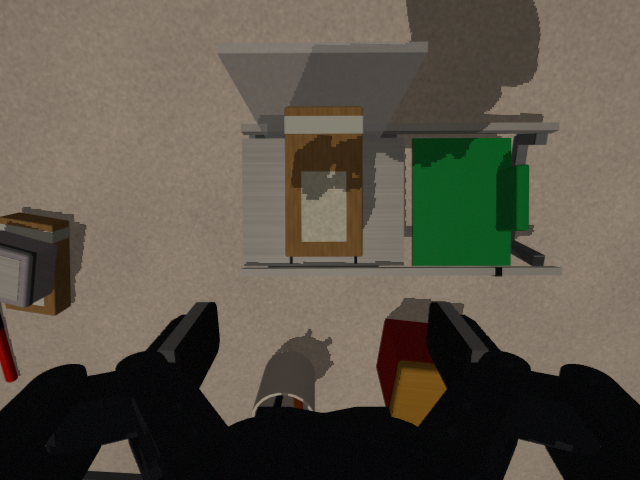

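```bash
echo '[[-0.02, -0.2, 0, -6.2, 0.085], [-0.02, -0.2, 0, -6.2, 0.085], [-0.02, -0.2, 0, -6.2, 0.085], [-0.02, -0.2, 0, -6.2, 0.085], [-0.02, -0.2, 0, -6.2, 0.085]]' > rows.txt && python3 drive.py rows.txt 40 >/dev/null
echo '[[-0.02, -0.2, 0.02, 0, 0.085], [-0.02, -0.2, 0.02, 0, 0.085], [-0.02, -0.2, 0.02, 0, 0.085], [-0.02, -0.2, 0.02, 0, 0.085], [-0.02, -0.2, 0.02, 0, 0.085]]' > rows.txt && python3 drive.py rows.txt >/dev/null
echo '[[-0.01, -0.05, 0.09, 0, 0.085], [-0.01, -0.05, 0.09, 0, 0.085], [-0.01, -0.05, 0.09, 0, 0.085], [-0.01, -0.05, 0.09, 0, 0.085], [-0.01, -0.05, 0.09, 0, 0.085]]' > rows.txt && python3 drive.py rows.txt >/dev/null
python3 -c "
from h import *
print(shift([.6239,-.2885,.032],190.5))
d=np.load('w4.npz');print([onz(d['K'],d['E'],u,.006).round(3) for u in ((313,322),(320,393))])"
```

```text
[ 0.0095 -0.0624  0.1768 -0.0354]
[array([ 0.681, -0.218,  0.006]), array([ 0.804, -0.208,  0.006])]
```

```bash
echo '[[0.0095, -0.04, 0, 0, 0.085], [0.0095, -0.0624, 0.02, 0, 0.085], [0.0095, -0.0624, 0.06, 0, 0.085], [0.0095, -0.0624, 0.06, 0, 0.085], [0.0095, -0.0624, 0.06, 0, 0.085]]' > rows.txt && python3 drive.py rows.txt >/dev/null
python3 -c "
from h import *
print(shift([.6239,-.2885,.032],190.5))"
```

```text
[ 0.0005 -0.0009  0.1183  0.0428]
```

```bash
echo '[[0, 0, 0.03, 0, 0.085], [0, 0, 0.07, 0, 0.085], [0, 0, 0.1, 0, 0.085], [0, 0, 0.118, 0, 0.085], [0, 0, 0.118, 0, 0.085]]' > rows.txt && python3 drive.py rows.txt >/dev/null
echo '[[0, 0, 0, 0, 0.085], [0, 0, 0, 0, 0.05], [0, 0, 0, 0, 0.05], [0, 0, 0, 0, 0.05], [0, 0, 0, 0, 0.05]]' > rows.txt && python3 drive.py rows.txt 40
echo '[[0, 0, -0.03, 0, 0.05], [0, 0, -0.07, 0, 0.05], [0, 0, -0.11, 0, 0.05], [0, 0, -0.15, 0, 0.05], [0, 0.02, -0.19, 0, 0.05]]' > rows.txt && python3 drive.py rows.txt
python3 tgt.py 4
```

```text
time: 25.58
ee_pos: [0.6269, -0.2894, 0.0363]
tcp_rot: [-179.9, 0.3, -169.5]
wrist_force: [0.8, 1.6, 7.8]
opening: 0.0608
grasp_force: 43.4
time: 26.0
ee_pos: [0.6217, -0.2727, 0.2234]
tcp_rot: [-179.9, 0.1, -169.6]
wrist_force: [2.0, -0.2, -2.1]
opening: 0.0612
grasp_force: 45.6
[0.4767 0.21   0.1836] [0.0557 0.5009 0.0397 5.9726] bay now [ 0.1821 -0.4923  0.1247]
```

```bash
echo '[[0.02, 0.2, -0.03, 6, 0.05], [0.02, 0.2, -0.03, 6, 0.05], [0.02, 0.2, -0.03, 6, 0.05], [0.02, 0.2, -0.03, 6, 0.05], [0.02, 0.2, -0.03, 6, 0.05]]' > rows.txt && python3 drive.py rows.txt >/dev/null
echo '[[0, 0.2, -0.01, 0, 0.05], [0, 0.2, -0.01, 0, 0.05], [0, 0.2, -0.01, 0, 0.05], [0, 0.2, -0.01, 0, 0.05], [0, 0.2, -0.01, 0, 0.05]]' > rows.txt && python3 drive.py rows.txt>/dev/null
python3 tgt.py 4
```

```text
[0.4767 0.21   0.1836] [0.0656 0.0911 0.0781 0.1437] bay now [ 0.1517 -0.0909  0.1726]
```

```bash
echo '[[0.0656, 0.0911, 0, 0.1, 0.05], [0.0656, 0.0911, 0, 0.1, 0.05], [0.0656, 0.0911, 0, 0.1, 0.05], [0.0656, 0.0911, 0, 0.1, 0.05], [0.0656, 0.0911, 0.03, 0.1, 0.05]]' > rows.txt && python3 drive.py rows.txt >/dev/null
echo '[[0, 0, 0.015, 0, 0.05], [0, 0, 0.015, 0, 0.05], [0, 0, 0.015, 0, 0.05], [0, 0, 0.015, 0, 0.05]]' > rows.txt && python3 drive.py rows.txt 
python3 tgt.py 4
```

```text
time: 27.58
ee_pos: [0.4779, 0.2073, 0.2165]
tcp_rot: [180.0, 0.1, -175.6]
wrist_force: [0.6, -0.4, -1.3]
opening: 0.0607
grasp_force: 45.6
[0.4767 0.21   0.1836] [ 0.001   0.0028  0.0329 -0.0226] bay now [ 0.0774 -0.0028  0.1455]
```

```bash
echo '[[0.001, 0.002, 0.008, 0, 0.05], [0.001, 0.002, 0.013, 0, 0.05], [0.001, 0.002, 0.018, 0, 0.05], [0.001, 0.002, 0.023, 0, 0.05], [0.001, 0.002, 0.026, 0, 0.05]]' > rows.txt && python3 drive.py rows.txt 22
echo '[[0, 0, 0.001, 0, 0.05], [0, 0, 0.001, 0, 0.05]]' > rows.txt && python3 drive.py rows.txt
python3 tgt.py 4
```

```text
time: 28.0
ee_pos: [0.4751, 0.2094, 0.1899]
tcp_rot: [179.9, -0.1, -175.6]
wrist_force: [-20.9, 0.3, 24.9]
opening: 0.0614
grasp_force: 50.9
time: 28.17
ee_pos: [0.4748, 0.2095, 0.1896]
tcp_rot: [179.9, -0.1, -175.6]
wrist_force: [-14.9, -0.8, 17.0]
opening: 0.0609
grasp_force: 50.0
[0.4767 0.21   0.1836] [-0.0019  0.0004  0.006   0.0341] bay now [ 0.0677 -0.0004  0.1203]
```

```bash
echo '[[0.003, 0, 0.002, 0, 0.05], [0.006, 0, 0.003, 0, 0.05], [0.009, 0, 0.003, 0, 0.05], [0.009, 0, 0.003, 0, 0.05]]' > rows.txt && python3 drive.py rows.txt
echo '[[0.002, 0, 0, 0, 0.05], [0.002, 0, 0, 0, 0.05]]' > rows.txt && python3 drive.py rows.txt
python3 tgt.py 4
```

```text
time: 28.5
ee_pos: [0.4707, 0.2093, 0.1872]
tcp_rot: [179.9, 0.6, -175.6]
wrist_force: [13.4, 1.2, 6.6]
opening: 0.0609
grasp_force: 49.1
time: 28.67
ee_pos: [0.4706, 0.2093, 0.1874]
tcp_rot: [179.9, 0.8, -175.6]
wrist_force: [25.8, 1.7, 2.2]
opening: 0.061
grasp_force: 48.6
[0.4767 0.21   0.1836] [-0.0061  0.0002  0.0038 -0.0148] bay now [ 0.063  -0.0002  0.1192]
```

```bash
echo '[[0.001, 0, 0.003, 0, 0.05], [-0.002, 0, 0, 0, 0.05], [-0.002, 0, 0, 0, 0.085], [-0.002, 0, 0, 0, 0.085], [-0.002, 0, -0.015, 0, 0.085]]' > rows.txt && python3 drive.py rows.txt >/dev/null
echo '[[0, 0, -0.04, 0, 0.085], [0, 0, -0.08, 0, 0.085], [0, 0, -0.12, 0, 0.085], [-0.04, 0, -0.13, 0, 0.085], [-0.04, 0, -0.14, 0, 0.085]]' > rows.txt && python3 drive.py rows.txt
python3 -c "
from h import *
K,E=cam('wrist');im=bot.camera('wrist');cv2.imwrite('pics/w8.png',im);np.savez('w8.npz',K=K,E=E)
print(shift([.52,-.14,.36],182))"
python3 chk.py w8 4 '(50,265,220,420)'
```

```text
time: 29.5
ee_pos: [0.5113, 0.2123, 0.3382]
tcp_rot: [-180.0, -0.0, -175.6]
wrist_force: [1.0, 0.8, -2.0]
opening: 0.0852
grasp_force: 0.0
[ 0.0162 -0.3518 -0.0203  2.3676]
[60.5 -0.4] [ 61.3 118.1] 89.9 [  1.4548267 -31.140085 ] [119.62157   30.196434]
```

Good. Now look at the tin and carton6.

```bash
echo '[[0.016, -0.2, -0.02, 2.4, 0.085], [0.016, -0.2, -0.02, 2.4, 0.085], [0.016, -0.2, -0.02, 2.4, 0.085], [0.016, -0.2, -0.02, 2.4, 0.085], [0.016, -0.2, -0.02, 2.4, 0.085]]' > rows.txt && python3 drive.py rows.txt >/dev/null
echo '[[0, -0.15, 0, 0, 0.085], [0, -0.15, 0, 0, 0.085], [0, -0.15, 0, 0, 0.085], [0, -0.15, 0, 0, 0.085], [0, -0.15, 0, 0, 0.085]]' > rows.txt && python3 drive.py rows.txt
python3 -c "
from h import *
K,E=cam('wrist');im=bot.camera('wrist');cv2.imwrite('pics/w9.png',im);np.savez('w9.npz',K=K,E=E)"
```

```text
time: 30.38
ee_pos: [0.511, -0.1427, 0.3583]
tcp_rot: [-180.0, -0.1, -178.2]
wrist_force: [-0.2, 0.7, -0.6]
opening: 0.0851
grasp_force: 0.0
```

View pics/w9.png

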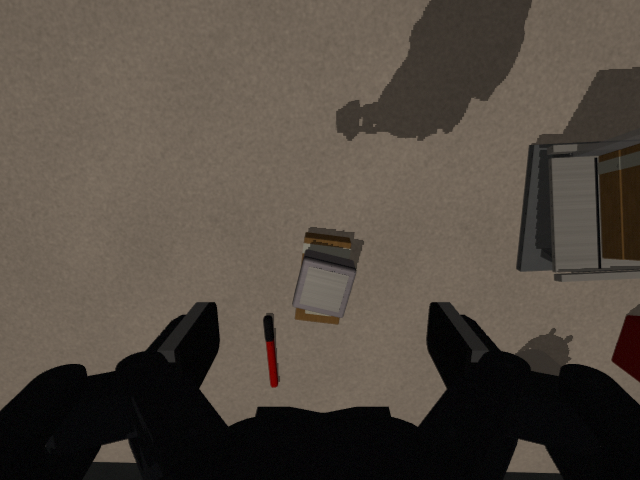

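```bash
cat > tin.py <<'E'
from h import *
import sys
def tin(f,z,roi,thr=90):
    im=cv2.imread(f"pics/{f}.png");d=np.load(f+".npz");K,E=d["K"],d["E"]
    b=im.astype(int);m=((b[...,0]>=b[...,2]-2)&(b[...,1]>thr)).astype(np.uint8)
    k=np.zeros_like(m);k[roi[0]:roi[1],roi[2]:roi[3]]=1;m=cv2.morphologyEx(m*k,cv2.MORPH_CLOSE,np.ones((5,5)));m=cv2.morphologyEx(m,cv2.MORPH_OPEN,np.ones((7,7)))
    c=max(cv2.findContours(m,cv2.RETR_EXTERNAL,cv2.CHAIN_APPROX_NONE)[0],key=cv2.contourArea)
    P=np.array([onz(K,E,q[0],z)[:2] for q in c],np.float32)*1000
    print("tin",cv2.boundingRect(c),np.round(cv2.minAreaRect(P)[0],1),np.round(cv2.minAreaRect(P)[1],1),round(cv2.minAreaRect(P)[2],1))
if __name__=="__main__": tin(sys.argv[1],float(sys.argv[2]),eval(sys.argv[3]),int(sys.argv[4]))
E
python3 - <<'E'
import cv2
im=cv2.imread('pics/w9.png');print([im[r,325].tolist() for r in range(240,325,4)],[im[285,c].tolist() for c in range(285,365,6)])
E
python3 tin.py w9 .075 '(230,330,280,370)' 90
python3 tin.py w9 .075 '(230,330,280,370)' 75
```

```text
[[30, 58, 81], [16, 34, 47], [53, 59, 62], [52, 59, 60], [33, 33, 36], [26, 26, 31], [63, 65, 71], [90, 90, 98], [97, 104, 111], [104, 113, 119], [102, 111, 118], [103, 111, 118], [99, 107, 113], [100, 109, 115], [98, 107, 113], [101, 110, 116], [100, 110, 116], [97, 106, 113], [88, 89, 97], [31, 60, 84], [28, 59, 84], [89, 101, 114]] [[87, 100, 111], [87, 99, 111], [58, 58, 64], [91, 93, 101], [102, 112, 118], [100, 109, 115], [99, 109, 115], [101, 111, 116], [103, 112, 119], [98, 107, 114], [100, 108, 115], [71, 72, 78], [86, 99, 110], [87, 99, 110]]Traceback (most recent call last):
  File "tin.py", line 10, in <module>
    if __name__=="__main__": tin(sys.argv[1],float(sys.argv[2]),eval(sys.argv[3]),int(sys.argv[4]))
                             ~~~^^^^^^^^^^^^^^^^^^^^^^^^^^^^^^^^^^^^^^^^^^^^^^^^^^^^^^^^^^^^^^^^^^^
  File "tin.py", line 7, in tin
    c=max(cv2.findContours(m,cv2.RETR_EXTERNAL,cv2.CHAIN_APPROX_NONE)[0],key=cv2.contourArea)
ValueError: max() iterable argument is empty
Traceback (most recent call last):
  File "tin.py", line 10, in <module>
    if __name__=="__main__": tin(sys.argv[1],float(sys.argv[2]),eval(sys.argv[3]),int(sys.argv[4]))
                             ~~~^^^^^^^^^^^^^^^^^^^^^^^^^^^^^^^^^^^^^^^^^^^^^^^^^^^^^^^^^^^^^^^^^^^
  File "tin.py", line 7, in tin
    c=max(cv2.findContours(m,cv2.RETR_EXTERNAL,cv2.CHAIN_APPROX_NONE)[0],key=cv2.contourArea)
ValueError: max() iterable argument is empty
```

```bash
sed -i 's/m=((b\[...,0\]>=b\[...,2\]-2)/b=cv2.medianBlur(im,3).astype(int);m=((b[...,0]>=.825*b[...,2])/' tin.py
python3 tin.py w9 .075 '(235,330,280,370)' 50
python3 tin.py w9 .075 '(235,330,280,370)' 62
python3 - <<'E'
from cart import *
im=cv2.imread("pics/w9.png");d=np.load("w9.npz")
for o in cartons(im,d["K"],d["E"],roi=(220,335,280,370)): print(*o)
E
```

```text
tin (293, 260, 62, 57) [ 611.  -139.8] [66.2 66.4] 77.4
tin (293, 261, 62, 56) [ 611.4 -139.9] [66.2 65.4] 77.4
```

```bash
python3 -c "
from h import *
print(shift([.611,-.140,.062],167.4))"
echo '[[-0.1, 0, 0.1, 14.4, 0.085], [-0.1, 0, 0.1, 14.4, 0.085], [-0.1, 0, 0.1, 14.4, 0.085], [-0.1, 0, 0.1, 14.4, 0.085], [-0.1, 0, 0.1, 14.4, 0.085]]' > rows.txt && python3 drive.py rows.txt 40 >/dev/null
python3 -c "
from h import *
print(shift([.611,-.140,.062],167.4))"
```

```text
[-9.99000e-02 -2.30000e-03  2.96600e-01  1.43923e+01]
[-3.000e-04 -6.400e-03  1.924e-01  3.412e-01]
```

```bash
echo '[[0, -0.003, 0.04, 0.3, 0.085], [0, -0.003, 0.08, 0.3, 0.085], [0, -0.003, 0.12, 0.3, 0.085], [0, -0.003, 0.15, 0.3, 0.085], [0, -0.003, 0.16, 0.3, 0.085]]' > rows.txt && python3 drive.py rows.txt >/dev/null
echo '[[0, 0, 0, 0, 0.085], [0, 0, 0, 0, 0.085]]' > rows.txt && python3 drive.py rows.txt >/dev/null
python3 -c "
from h import *
print(shift([.611,-.140,.062],167.4))"
```

```text
[-0.     -0.0019  0.0402 -0.0706]
```

```bash
echo '[[0, -0.001, 0.02, 0, 0.085], [0, -0.001, 0.037, 0, 0.085], [0, -0.001, 0.037, 0, 0.085]]' > rows.txt && python3 drive.py rows.txt >/dev/null
echo '[[0, 0, 0, 0, 0.05], [0, 0, 0, 0, 0.05], [0, 0, 0, 0, 0.05], [0, 0, 0, 0, 0.05], [0, 0, 0, 0, 0.05]]' > rows.txt && python3 drive.py rows.txt 50
echo '[[0, 0, -0.03, 0, 0.05], [0, 0, -0.06, 0, 0.05], [0, 0, -0.1, 0, 0.05], [0, 0, -0.1, 0, 0.05], [0, 0, -0.1, 0, 0.05]]' > rows.txt && python3 drive.py rows.txt
python3 -c "
from h import *
print(shift([.44,-.2,.036],180))"
```

```text
time: 32.1
ee_pos: [0.6122, -0.1395, 0.0657]
tcp_rot: [180.0, 0.2, 167.3]
wrist_force: [-1.8, 0.7, 6.8]
opening: 0.065
grasp_force: 58.5
time: 32.52
ee_pos: [0.6123, -0.1397, 0.1665]
tcp_rot: [-180.0, 0.3, 167.3]
wrist_force: [1.1, 0.4, -3.8]
opening: 0.0653
grasp_force: 58.0
[  0.1548  -0.0967   0.1305 -12.7006]
```

```bash
echo '[[0.1548, -0.0967, 0, -12.7, 0.05], [0.1548, -0.0967, 0, -12.7, 0.05], [0.1548, -0.0967, 0, -12.7, 0.05], [0.1548, -0.0967, 0, -12.7, 0.05], [0.1548, -0.0967, 0, -12.7, 0.05]]' > rows.txt && python3 drive.py rows.txt >/dev/null
echo '[[0, 0, 0.04, 0, 0.05], [0, 0, 0.08, 0, 0.05], [0, 0, 0.11, 0, 0.05], [0, 0, 0.12, 0, 0.05], [0, 0, 0.12, 0, 0.05]]' > rows.txt && python3 drive.py rows.txt
echo '[[0, 0, 0.005, 0, 0.05], [0, 0, 0.008, 0, 0.05], [0, 0, 0.008, 0, 0.05]]' > rows.txt && python3 drive.py rows.txt
```

```text
time: 33.35
ee_pos: [0.4365, -0.1987, 0.0395]
tcp_rot: [179.9, -0.3, 180.0]
wrist_force: [-0.0, 0.7, -2.9]
opening: 0.0652
grasp_force: 57.5
time: 33.6
ee_pos: [0.4396, -0.2, 0.0359]
tcp_rot: [-179.9, 0.1, -180.0]
wrist_force: [-0.0, 1.0, -3.0]
opening: 0.0652
grasp_force: 57.7
```

```bash
echo '[[0, 0, 0.002, 0, 0.05], [0, 0, 0.0025, 0, 0.05], [0, 0, 0.0025, 0, 0.05]]' > rows.txt && python3 drive.py rows.txt
echo '[[0, 0, 0, 0, 0.085], [0, 0, 0, 0, 0.085], [0, 0, 0, 0, 0.085], [0, 0, -0.04, 0, 0.085], [0, 0, -0.08, 0, 0.085]]' > rows.txt && python3 drive.py rows.txt >/dev/null
echo '[[-0.02, 0.04, -0.04, 0, 0.085], [-0.03, 0.06, -0.08, 0, 0.085], [-0.04, 0.06, -0.12, 0, 0.085], [-0.07, 0.06, -0.16, 0, 0.085], [-0.07, 0.06, -0.2, 0, 0.085]]' > rows.txt && python3 drive.py rows.txt 
python3 -c "
from h import *
K,E=cam('wrist');im=bot.camera('wrist');cv2.imwrite('pics/w10.png',im);np.savez('w10.npz',K=K,E=E)"
python3 - <<'E'
from cart import *
im=cv2.imread("pics/w10.png");d=np.load("w10.npz")
for o in cartons(im,d["K"],d["E"],roi=(120,345,230,420)): print(*o)
E
```

```text
time: 33.85
ee_pos: [0.4397, -0.2, 0.0357]
tcp_rot: [-179.9, 0.2, -180.0]
wrist_force: [-8.4, 2.4, 18.9]
opening: 0.0652
grasp_force: 60.6
time: 34.68
ee_pos: [0.5051, -0.1392, 0.2914]
tcp_rot: [180.0, 0.0, -179.9]
wrist_force: [1.7, 0.2, -0.1]
opening: 0.0851
grasp_force: 0.0
[ 615.5 -140.8] [111.5  62.2] -5.8 (292, 257, 62, 88)
```

View pics/w10.png

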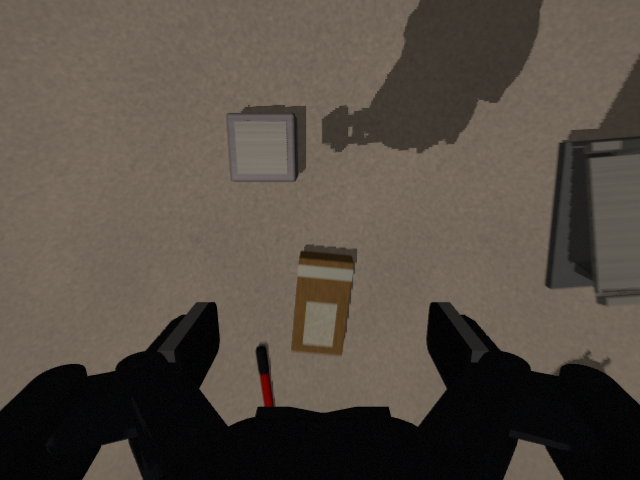

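Tin at (262,147), flat. Carton6 is at (323,305); the mask clipped its lower end, so I'll re-measure.

```bash
python3 - <<'E'
from cart import *
im=cv2.imread("pics/w10.png");d=np.load("w10.npz")
for o in cartons(im,d["K"],d["E"],roi=(120,365,280,365)): print(*o)
c=cartons(im,d["K"],d["E"],roi=(120,365,280,365))[0]
print(shift([c[0][0]/1000,c[0][1]/1000,.032],180+c[2]))
E
python3 tin.py w10 .045 '(90,200,215,315)' 50
```

```text
[ 619.9 -141.3] [120.3  62.2] -5.8 (292, 257, 62, 98)
[-1.1280e-01 -1.7000e-03  2.6820e-01  5.8737e+00]
tin (227, 113, 68, 69) [ 439.2 -200.5] [64.9 65.2] 0.0
```

```bash
echo '[[-0.113, -0.002, 0.1, 5.9, 0.085], [-0.113, -0.002, 0.1, 5.9, 0.085], [-0.113, -0.002, 0.1, 5.9, 0.085], [-0.113, -0.002, 0.1, 5.9, 0.085], [-0.113, -0.002, 0.1, 5.9, 0.085]]' > rows.txt && python3 drive.py rows.txt 40 >/dev/null
echo '[[0, 0, 0.06, 0, 0.085], [0, 0, 0.09, 0, 0.085], [0, 0, 0.1, 0, 0.085], [0, 0, 0.1, 0, 0.085]]' > rows.txt && python3 drive.py rows.txt >/dev/null
python3 -c "
from h import *
print(shift([.6199,-.1413,.032],174.2))"
```

```text
[-0.0055  0.0009  0.0537 -0.1042]
```

```bash
echo '[[-0.003, 0.001, 0.03, 0, 0.085], [-0.003, 0.001, 0.053, 0, 0.085], [-0.003, 0.001, 0.053, 0, 0.085]]' > rows.txt && python3 drive.py rows.txt >/dev/null
echo '[[0, 0, 0, 0, 0.085], [0, 0, 0, 0, 0.05], [0, 0, 0, 0, 0.05], [0, 0, 0, 0, 0.05], [0, 0, 0, 0, 0.05]]' > rows.txt && python3 drive.py rows.txt 40
echo '[[0, 0, -0.03, 0, 0.05], [0, 0, -0.07, 0, 0.05], [0, 0, -0.11, 0, 0.05], [0, 0, -0.15, 0, 0.05], [0, 0.02, -0.19, 0, 0.05]]' > rows.txt && python3 drive.py rows.txt
python3 tgt.py 5
```

```text
time: 36.15
ee_pos: [0.6213, -0.1417, 0.0404]
tcp_rot: [-180.0, 0.2, 174.1]
wrist_force: [-1.9, 0.5, 7.3]
opening: 0.0608
grasp_force: 43.2
time: 36.57
ee_pos: [0.6214, -0.1249, 0.2284]
tcp_rot: [-179.9, 0.1, 174.0]
wrist_force: [1.8, -0.4, -1.7]
opening: 0.0606
grasp_force: 46.1
[0.469  0.2094 0.2126] [  0.1868   0.3164   0.0157 -10.4461] bay now [ 0.1941 -0.345   0.1267]
```

```bash
echo '[[0.04, 0, -0.04, -5, 0.05], [0.08, 0.02, -0.05, -10.4, 0.05], [0.11, 0.05, -0.05, -10.4, 0.05], [0.14, 0.08, -0.05, -10.4, 0.05], [0.16, 0.11, -0.05, -10.4, 0.05]]' > rows.txt && python3 drive.py rows.txt >/dev/null
echo '[[0, 0.04, 0, 0, 0.05], [0, 0.08, 0, 0, 0.05], [0, 0.12, 0, 0, 0.05], [0, 0.16, 0, 0, 0.05], [0, 0.18, 0, 0, 0.05]]' > rows.txt && python3 drive.py rows.txt>/dev/null
echo '[[0, 0, 0, 0, 0.05], [0, 0, 0, 0, 0.05]]' > rows.txt && python3 drive.py rows.txt
python3 tgt.py 5
```

```text
time: 37.57
ee_pos: [0.465, 0.1747, 0.2754]
tcp_rot: [180.0, 0.1, -175.4]
wrist_force: [0.4, -0.4, -3.0]
opening: 0.0607
grasp_force: 46.1
[0.469  0.2094 0.2126] [-0.0068  0.0343  0.0628  0.2451] bay now [ 0.0777 -0.0343  0.2064]
```

```bash
echo '[[-0.0068, 0.0343, 0, 0.2, 0.05], [-0.0068, 0.0343, 0.02, 0.2, 0.05], [-0.0068, 0.0343, 0.025, 0.2, 0.05], [-0.0068, 0.0343, 0.025, 0.2, 0.05], [-0.0068, 0.0343, 0.025, 0.2, 0.05]]' > rows.txt && python3 drive.py rows.txt
echo '[[0, 0, 0, 0, 0.05], [0, 0, 0, 0, 0.05]]' > rows.txt && python3 drive.py rows.txt >/dev/null
python3 tgt.py 5
```

```text
time: 37.98
ee_pos: [0.4693, 0.2072, 0.2499]
tcp_rot: [-180.0, -0.0, -175.8]
wrist_force: [-0.2, -0.7, -2.2]
opening: 0.0605
grasp_force: 46.1
[0.469  0.2094 0.2126] [ 0.0006  0.0017  0.0378 -0.1646] bay now [ 0.0782 -0.0017  0.1804]
```

```bash
echo '[[0, 0.0015, 0.008, -0.1, 0.05], [0, 0.0015, 0.013, -0.1, 0.05], [0, 0.0015, 0.018, -0.1, 0.05], [0, 0.0015, 0.022, -0.1, 0.05], [0, 0.0015, 0.025, -0.1, 0.05]]' > rows.txt && python3 drive.py rows.txt 22
python3 tgt.py 5
```

```text
time: 38.57
ee_pos: [0.4685, 0.21, 0.2247]
tcp_rot: [180.0, -0.0, -175.6]
wrist_force: [-6.7, -1.1, 8.1]
opening: 0.0605
grasp_force: 48.6
[0.469  0.2094 0.2126] [-0.0005 -0.0006  0.0121  0.0213] bay now [0.0707 0.0006 0.1558]
```

```bash
echo '[[0, 0, 0.002, 0, 0.05], [0.003, 0, 0.003, 0, 0.05], [0.006, 0, 0.004, 0, 0.05], [0.009, 0, 0.005, 0, 0.05], [0.009, 0, 0.005, 0, 0.05]]' > rows.txt && python3 drive.py rows.txt
echo '[[0.002, 0, 0, 0, 0.05], [0.002, 0, 0, 0, 0.05]]' > rows.txt && python3 drive.py rows.txt
python3 tgt.py 5
```

```text
time: 38.98
ee_pos: [0.4618, 0.2096, 0.2206]
tcp_rot: [180.0, 0.3, -175.6]
wrist_force: [5.4, 0.9, 4.6]
opening: 0.0605
grasp_force: 48.7
time: 39.15
ee_pos: [0.4616, 0.2096, 0.2206]
tcp_rot: [180.0, 0.5, -175.6]
wrist_force: [17.2, 0.6, 1.8]
opening: 0.0608
grasp_force: 48.4
[0.469  0.2094 0.2126] [-0.0074 -0.0008  0.0079  0.0026] bay now [0.0629 0.0008 0.1536]
```

```bash
echo '[[0.001, 0, 0.003, 0, 0.05], [0.001, 0, 0.003, 0, 0.05], [-0.001, 0, 0, 0, 0.085], [-0.001, 0, 0, 0, 0.085], [-0.001, 0, 0, 0, 0.085]]' > rows.txt && python3 drive.py rows.txt >/dev/null
echo '[[0, 0, -0.02, 0, 0.085], [0, 0, -0.06, 0, 0.085], [0, 0, -0.1, 0, 0.085], [-0.04, 0, -0.13, 0, 0.085], [-0.05, 0, -0.14, 0, 0.085]]' > rows.txt && python3 drive.py rows.txt 
python3 -c "
from h import *
K,E=cam('wrist');im=bot.camera('wrist');cv2.imwrite('pics/w11.png',im);np.savez('w11.npz',K=K,E=E)
print(shift([.4392,-.2005,.2],180))
im=bot.camera('scene');cv2.imwrite('pics/s3.png',im[60:260,220:440])"
python3 chk.py w11 5 '(20,265,200,440)'
```

```text
time: 39.98
ee_pos: [0.5103, 0.2133, 0.3621]
tcp_rot: [179.9, 0.2, -175.6]
wrist_force: [0.5, 1.7, -0.3]
opening: 0.0853
grasp_force: 0.0
[ 0.1048 -0.4071  0.1619  4.3885]
[62.   0.1] [120.   60.9] 0.1 [  2.0283992 -30.387167 ] [122.084915  30.66785 ]
```

View pics/w11.png

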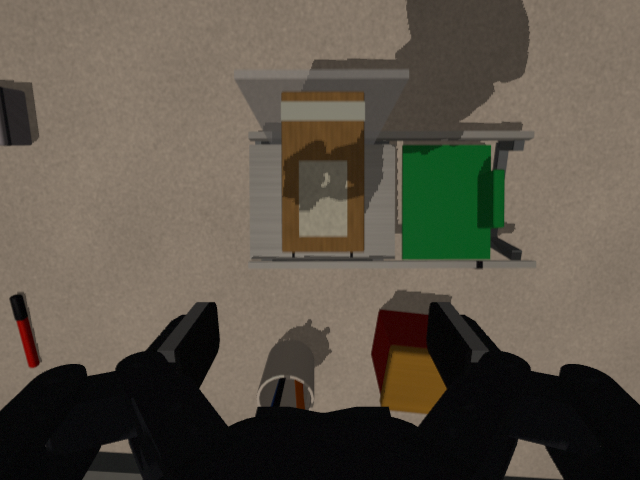

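Five cartons are stacked square (top one at columns 282–364). Now the tin.

```bash
echo '[[0.05, -0.2, 0.0, 4.4, 0.085], [0.05, -0.2, 0.0, 4.4, 0.085], [0.05, -0.2, 0.0, 4.4, 0.085], [0.05, -0.2, 0.0, 4.4, 0.085], [0.05, -0.2, 0.0, 4.4, 0.085]]' > rows.txt && python3 drive.py rows.txt 50 >/dev/null
echo '[[0.055, -0.2, 0.1, 0, 0.085], [0.055, -0.2, 0.1, 0, 0.085], [0.055, -0.2, 0.1, 0, 0.085], [0.055, -0.2, 0.1, 0, 0.085], [0.055, -0.2, 0.1, 0, 0.085]]' > rows.txt && python3 drive.py rows.txt >/dev/null
echo '[[0, 0, 0.05, 0, 0.085], [0, 0, 0.05, 0, 0.085], [0, 0, 0.05, 0, 0.085]]' > rows.txt && python3 drive.py rows.txt >/dev/null
python3 -c "
from h import *
print(shift([.4392,-.2005,.036],180))"
```

```text
[-0.0164 -0.0302  0.1795 -0.0464]
```

```bash
echo '[[-0.0164, -0.0302, 0.03, 0, 0.085], [-0.0164, -0.0302, 0.07, 0, 0.085], [-0.0164, -0.0302, 0.1, 0, 0.085], [-0.0164, -0.0302, 0.12, 0, 0.085], [-0.0164, -0.0302, 0.12, 0, 0.085]]' > rows.txt && python3 drive.py rows.txt >/dev/null
echo '[[0, 0, 0, 0, 0.085], [0, 0, 0, 0, 0.085]]' > rows.txt && python3 drive.py rows.txt >/dev/null
python3 -c "
from h import *
print(shift([.4392,-.2005,.036],180))"
```

```text
[0.0035 0.0005 0.0657 0.0835]
```

```bash
echo '[[0.0025, 0.0005, 0.03, 0, 0.085], [0.0025, 0.0005, 0.055, 0, 0.085], [0.0025, 0.0005, 0.066, 0, 0.085], [0.0025, 0.0005, 0.066, 0, 0.085]]' > rows.txt && python3 drive.py rows.txt 
echo '[[0, 0, 0, 0, 0.05], [0, 0, 0, 0, 0.05], [0, 0, 0, 0, 0.05], [0, 0, 0, 0, 0.05], [0, 0, 0, 0, 0.05]]' > rows.txt && python3 drive.py rows.txt 50
echo '[[0, 0, -0.03, 0, 0.05], [0, 0, -0.07, 0, 0.05], [0, 0, -0.11, 0, 0.05], [0, 0, -0.15, 0, 0.05], [0, 0.02, -0.19, 0, 0.05]]' > rows.txt && python3 drive.py rows.txt
python3 -c "
from h import *
Rb,t=bayT(.4404,.2072,np.radians(4.4));T=t+Rb@np.array([.06,0,.15+.031])+[0,0,.006];print(T,shift(T,184.4))"
```

```text
time: 42.08
ee_pos: [0.4385, -0.2004, 0.0324]
tcp_rot: [180.0, -0.1, -180.0]
wrist_force: [-0.1, -0.2, -0.0]
opening: 0.085
grasp_force: 0.0
time: 42.5
ee_pos: [0.4402, -0.2013, 0.0354]
tcp_rot: [-179.9, 0.2, -180.0]
wrist_force: [0.1, 1.8, 6.7]
opening: 0.0651
grasp_force: 57.5
time: 42.92
ee_pos: [0.4387, -0.1837, 0.2234]
tcp_rot: [-179.9, 0.1, 179.9]
wrist_force: [1.3, 0.0, -3.8]
opening: 0.0654
grasp_force: 58.4
[0.45181807 0.20807857 0.24634142] [-0.0123  0.3918 -0.023  -4.5122]
```

```bash
python3 -c "
import cv2;cv2.imwrite('pics/s3b.png',cv2.resize(cv2.imread('pics/s3.png'),None,fx=3,fy=3,interpolation=cv2.INTER_CUBIC))"
echo '[[-0.01, 0.04, -0.04, -4.5, 0.05], [-0.0123, 0.08, -0.06, -4.5, 0.05], [-0.0123, 0.12, -0.07, -4.5, 0.05], [-0.0123, 0.16, -0.07, -4.5, 0.05], [-0.0123, 0.2, -0.07, -4.5, 0.05]]' > rows.txt && python3 drive.py rows.txt >/dev/null
echo '[[0, 0.04, 0, 0, 0.05], [0, 0.08, 0, 0, 0.05], [0, 0.12, 0, 0, 0.05], [0, 0.16, 0, 0, 0.05], [0, 0.18, 0, 0, 0.05]]' > rows.txt && python3 drive.py rows.txt >/dev/null
echo '[[0, 0, 0, 0, 0.05], [0, 0, 0, 0, 0.05], [0, 0, 0, 0, 0.05]]' > rows.txt && python3 drive.py rows.txt
python3 -c "
from h import *
Rb,t=bayT(.4404,.2072,np.radians(4.4));T=t+Rb@np.array([.061,0,.15+.0295])+[0,0,.006];print(T,shift(T,184.4))"
```

```text
time: 44.0
ee_pos: [0.4369, 0.1838, 0.2904]
tcp_rot: [-180.0, 0.0, -175.5]
wrist_force: [0.3, 0.6, -3.0]
opening: 0.0655
grasp_force: 58.4
[0.45316609 0.2081823  0.24514891] [-0.0181  0.023   0.0452  0.1133]
```

View pics/s3b.png

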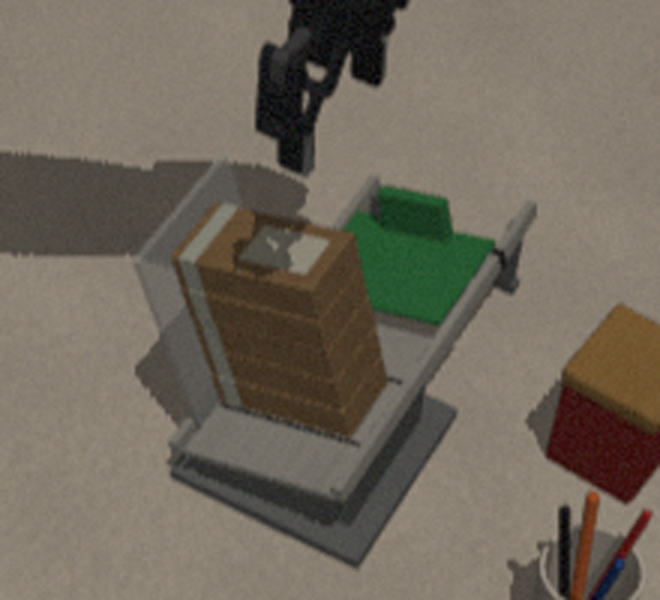

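The column is straight and plumb to the floor. Now lower the tin, following the tilt to avoid shear.

```bash
echo '[[-0.0245, 0.023, 0, 0.1, 0.05], [-0.0245, 0.023, 0.015, 0.1, 0.05], [-0.0245, 0.023, 0.025, 0.1, 0.05], [-0.0245, 0.023, 0.025, 0.1, 0.05], [-0.0245, 0.023, 0.025, 0.1, 0.05]]' > rows.txt && python3 drive.py rows.txt >/dev/null
echo '[[0, 0, 0, 0, 0.05], [0, 0, 0, 0, 0.05]]' > rows.txt && python3 drive.py rows.txt
python3 -c "
from h import *
Rb,t=bayT(.4404,.2072,np.radians(4.4));T=t+Rb@np.array([.061,0,.15+.0295])+[0,0,.006];print(T,shift(T,184.4))"
```

```text
time: 44.58
ee_pos: [0.4595, 0.2084, 0.266]
tcp_rot: [180.0, 0.1, -175.6]
wrist_force: [0.2, -0.4, -3.6]
opening: 0.0652
grasp_force: 58.3
[0.45316609 0.2081823  0.24514891] [ 0.0064  0.0002  0.0208 -0.0424]
```

```bash
echo '[[0, 0, 0.006, 0, 0.05], [0, 0, 0.011, 0, 0.05], [0.002, 0, 0.014, 0, 0.05], [0.004, 0, 0.017, 0, 0.05], [0.0064, 0, 0.0205, 0, 0.05]]' > rows.txt && python3 drive.py rows.txt 20
echo '[[0, 0, 0.001, 0, 0.05], [0, 0, 0.001, 0, 0.05]]' > rows.txt && python3 drive.py rows.txt
python3 -c "
from h import *
Rb,t=bayT(.4404,.2072,np.radians(4.4));T=t+Rb@np.array([.061,0,.15+.0295])+[0,0,.006];print(T,shift(T,184.4))"
```

```text
time: 45.0
ee_pos: [0.4541, 0.2086, 0.2472]
tcp_rot: [179.9, 0.4, -175.6]
wrist_force: [-1.8, -2.0, 17.8]
opening: 0.0655
grasp_force: 63.4
time: 45.17
ee_pos: [0.4535, 0.2085, 0.2463]
tcp_rot: [179.9, 0.3, -175.6]
wrist_force: [-4.3, -2.0, 17.4]
opening: 0.065
grasp_force: 63.8
[0.45316609 0.2081823  0.24514891] [ 0.0003 -0.0003  0.0011 -0.0038]
```

```bash
echo '[[0, 0, 0.001, 0, 0.05], [0.0005, 0, 0.002, 0, 0.05], [0.0005, 0, 0.002, 0, 0.05], [0.0005, 0, 0.002, 0, 0.05]]' > rows.txt && python3 drive.py rows.txt
echo '[[0, 0, 0, 0, 0.068], [0, 0, 0, 0, 0.085], [0, 0, 0, 0, 0.085], [0, 0, 0, 0, 0.085], [0, 0, -0.02, 0, 0.085]]' > rows.txt && python3 drive.py rows.txt >/dev/null
echo '[[0, 0, -0.04, 0, 0.085], [0, 0, -0.08, 0, 0.085], [-0.03, 0, -0.1, 0, 0.085], [-0.06, 0, -0.12, 0, 0.085], [-0.07, 0, -0.12, 0, 0.085]]' > rows.txt && python3 drive.py rows.txt 
python3 -c "
from h import *
K,E=cam('wrist');im=bot.camera('wrist');cv2.imwrite('pics/w12.png',im);np.savez('w12.npz',K=K,E=E)
im=bot.camera('scene');cv2.imwrite('pics/s4.png',im)
a=cv2.resize(im[70:250,240:400],(480,540),interpolation=cv2.INTER_CUBIC);cv2.imwrite('pics/s4b.png',a)"
```

```text
time: 45.5
ee_pos: [0.4527, 0.2085, 0.2448]
tcp_rot: [179.9, 0.3, -175.6]
wrist_force: [-8.9, -2.8, 22.3]
opening: 0.0655
grasp_force: 65.2
time: 46.33
ee_pos: [0.5258, 0.2143, 0.3835]
tcp_rot: [179.9, 0.2, -175.6]
wrist_force: [-0.6, -0.5, -1.6]
opening: 0.0852
grasp_force: 0.0
```

View pics/w12.png

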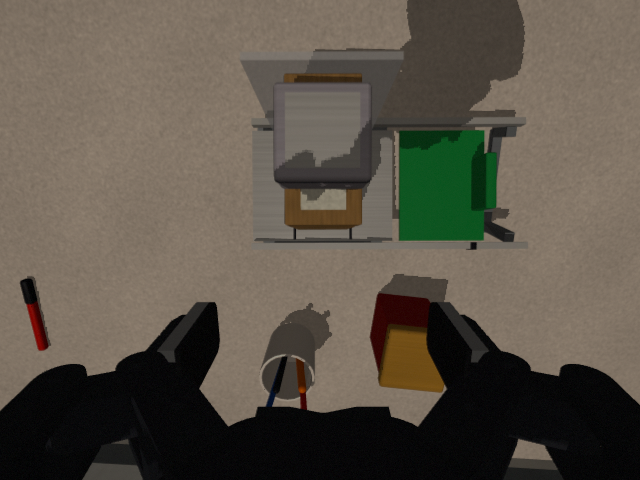

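View pics/s4b.png

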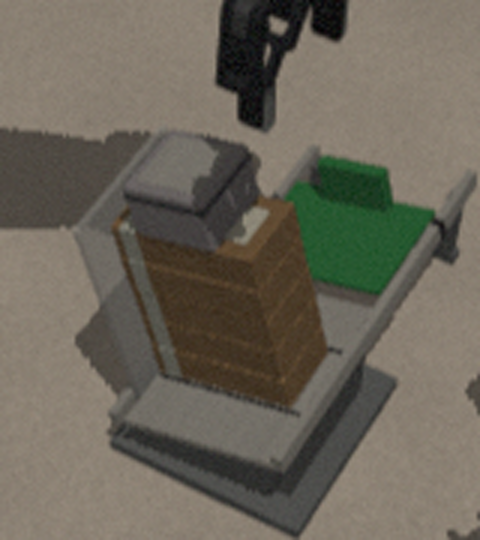

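```bash
python3 - <<'E'
from h import *
d=np.load("w12.npz");K,E=d["K"],d["E"];Rb,t=bayT(.4404,.2072,np.radians(4.4))
f=lambda uv,z:(1000*(Rb.T@(onplane(K,E,uv,t+Rb[:,2]*z,Rb[:,2])-t))[:2]).round(1)
for n,uv,z in [("carton near",(323,72.5),.15),("carton far",(323,228),.15),("cL",(284.5,210),.15),("cR",(362,210),.15),("tin near top",(323,82.5),.195),("tin far bottom",(323,187.5),.15),("tin top far",(323,180),.195),("tL",(274,100),.195),("tR",(371.5,100),.195),("tL2",(274,175),.195),("tR2",(372,175),.195)]: print(n,f(uv,z))
im=cv2.imread("pics/w12.png");print(im[176:192,300].tolist());print([im[130,c].tolist()[1] for c in range(268,280)],[im[130,c].tolist()[1] for c in range(366,378)])
E
```

```text
carton near [1.4 0.8]
carton far [123.6   0.6]
cL [109.3 -29.9]
cR [109.3  31.6]
tin near top [28.7  0.7]
tin far bottom [91.5  0.7]
tin top far [92.9  0.6]
tL [ 40.2 -31.7]
tR [40.2 32.7]
tL2 [ 89.6 -32. ]
tR2 [89.7 33.2]
[[56, 55, 60], [51, 51, 56], [49, 50, 55], [45, 45, 48], [39, 39, 43], [31, 31, 35], [20, 21, 23], [32, 33, 36], [38, 37, 40], [37, 36, 40], [39, 38, 42], [36, 36, 40], [38, 42, 47], [40, 54, 66], [42, 59, 73], [51, 72, 89]]
[61, 61, 62, 62, 68, 63, 79, 85, 87, 91, 91, 92] [51, 52, 52, 49, 48, 47, 51, 49, 51, 52, 50, 52]
```

```bash
python3 -c "
from workcell import bot
print(bot.job_done())"
```

```text
the job is handed in; nothing more can be done
None
```

The job is handed in, with no verdict shown yet: shutter about 1 mm past the mark, all five cartons stacked square against the backstop, tin within about 1 mm of the middle of the top carton, and the mug, caddy and marker untouched, in 46 s of robot time.

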